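# Fit the display arms to the slotted stand

### The arm

A 6-joint arm with a two-finger parallel gripper is mounted at the origin on the work surface. World frame = base frame: x ahead of the robot, y to its left, z up, the work surface at z = 0. Lengths are in m, angles in rad, forces in N, time in s.
With the tool pointing down it reaches from about 0.3 to 0.775 m from the base axis. Payload 14.6 kg.
Tool frame: the origin (TCP) lies at the very end of the fingers, on their centre line; the grasp point (between the pads) lies 19 mm behind it; z points along the fingers, y is the direction in which the jaws open and shut (so a half turn about z gives the same grasp; the last joint's range is limited). The gripper opens to 94 mm and grips with 3 to 60 N. Pads are 16 mm wide; open, the fingers measure 119 mm over their backs; the gripper's body (75 mm by 177 mm) begins 78 mm behind the grasp point.
Start: joints at [1.052, 0.3, 1.521, -0, 1.321, -0.067], TCP at [0.24, 0.495, 0.205] pointing down, gripper open.
Joint ranges: [-3.03, 3.03], [-0.79, 2.21], [0.23, 2.52], [-1.04, 4.18], [0, 3.07], [-2.55, 2.55]. Speed limits (rad/s): [2.22, 2.22, 2.57, 3.14, 3.14, 3.14].

### API

Orientations are given as [roll, pitch, yaw] about the fixed x, y, z axes, in that order (R = Rz(yaw) Ry(pitch) Rx(roll)).
In Python, from station import ctrl, vision, ticket gives the robot as it stands.
- The arm moves only by the tool step_arm, never from a script. Its argument "steps" is a list of rows, each an object of numbers: "x", "y", "z": the shift along the tool's x, y, z in m; "ax", "ay", "az": the turn, a rotation vector about the tool's x, y, z in degrees; "claw": the finger opening in m, from 0 to 0.094. A call has 1 to 5 rows; each row shifts and turns the pose as measured when the row begins, along the tool's axes as they then stand; what a row does not reach is not made up. A row lasts 1/12 s, in which the tool goes at most 41.7 mm and 7.16 degrees, less where a joint would pass 70% of its speed; a pose out of reach is approached as far as the arm can. A call with a gripper value outside its range is refused whole. The fingers move at their own pace and stop on an object; "grip_force" is the grip in N (left out, the last holds). Time passes only in rows, so rows that do not move let the fingers close. It gives the time, the measured TCP pose, the force and the opening at its end, in the units of the state.
- ctrl.get_obs(): the state, without advancing time (a new reading comes with each control period).
- vision.camera(name): name is "scene" or "top"; returns (picture, depth): 480x640x3 uint8, red, green, blue; 480x640 float32, m along the optical axis (not along the pixel's ray), 0 where there is no reading.
- vision.camera_params(name): a dict with "fov_y" (degrees; the focal length in pixels is half the picture's height over the tangent of half this angle, whatever the lens; pixels are square), "cx", "cy" (the principal point, pixels), "origin" and "attitude" of the camera in the world. Camera axes: x right, y up, looking along -z (the intrinsics and any distortion apply to the point x, -y, -z); pixel columns grow to the right and rows downward; lengths in m; the calibration is good to about 2 mm. A picture is of the moment at which its call begins. camera_params takes no time and is no camera call.
- ticket.hand_in(): hands the job in, once; it reports no verdict.
The state is a dict: "time_s": time; "qpos": joint angles; "joint_vel": joint speeds; "tau": joint torques, N m; "ee_pos": TCP position; "eef_rot": TCP orientation; "force": force on the tool from outside, world axes, zero at the start; "moment": the same for the moment, N m; "grip_width": finger opening in m.
Only numpy, scipy, OpenCV 4.12 (cv2) and the standard library are available. Lean on these libraries where they do the work, as an engineer would, in place of code of your own. Each camera call takes 0.05 s, during which the arm holds its last target.

### The job

Lift the loose lid off the grey parts tote and set it down on the cutting mat, then hang every display arm that is in the tote on the stand, one to an upright, all at the same height in the two topmost slots: hook it in and press it down until both hooks are locked fully home and the arm is level. When the tote is empty put the lid back on it, closed all round, and do not disturb the vase.

Things in the scene. Friction and masses are not known exactly. Their poses are not given: they have to be found in the camera images.
- stand: Fixed grey display stand, three slotted uprights 40 mm wide, 255 mm high, 120 mm apart on a foot plate (x -50 to 120 mm, 320 mm wide, 12 mm thick). Origin on the table under the middle upright's front face; x points into the stand, square to the faces (plane x = 0), which look towards the robot; y to the left upright. All uprights empty at the start; any may be used, one arm each.
- slot_left (a point): Middle of the bottom edge of the topmost slot of the left (+y) upright, on its front face, 204 mm above the table; axes as the stand's. Each upright has four slots 13 mm wide, 30 mm high, at 48 mm pitch (the top two begin at 156 and 204 mm) in a 4 mm front plate, hollow behind.
- slot_middle (a point): The same point of the middle upright.
- slot_right (a point): The same point of the right (-y) upright.
- tote: Fixed grey plastic tote, 206 (x) x 256 (y) x 112 mm high, walls 5 mm, inner floor 5 mm up; origin on the table under its middle. Up to three display arms stand upright in it side by side at y = -56, 0, 56 mm, along its x, hooks to +x, back edges at x = 80 mm; an arm is drawn straight up. Tote and mat stand either side of the stand and may change sides.
- tote_rim (a point): Centre of the tote's mouth at rim height, 112 mm above the table; axes as the tote's. Black insert in the tote: crosswise rib 12 mm wide at x = -60 mm, 66 mm high, notched 19 mm wide for the arms between posts 82 mm high; guide blocks 16 mm wide, 40 mm high at x = 65 mm beside the back plates (gap 13 mm); open between them.
- lid: Loose flat grey lid, 216 (x) x 266 (y) x 5 mm, 0.28 kg, with a plug below (188 x 238 mm, 8 mm deep; 4 mm free all round in the tote's mouth) and a black bar handle on top: 100 mm long in x, 20 mm wide, 5 to 35 mm above the origin. Origin in the middle of the plate's underside, which lies on the rim when closed; on the mat it is 11 mm above the table.
- mat: Thin fixed dark cutting mat, 240 x 280 x 3 mm; origin on the table under its middle.
- arm1: Steel display arm (bracket), about 0.22 kg; two or three are in the tote, all alike. Origin at the foot of the back edge (which will lie against the upright); x towards the hooks, z up. Bar x -160 to 0, 14 mm wide, z 61 to 85 mm, its end turned up to z 97 mm; back plate x -30 to 0, 8 mm thick, z 0 to 62 mm; thin brace below the bar to x -60 mm; centre of mass near x -58, z 62 mm.
- arm2: As arm1. Two hooks, 6 mm thick, stick out to x = 11 mm: each a shank 8 mm high (undersides at z = 20 and 68 mm, which sit on the slots' bottoms when locked) with a tongue hanging 16 mm below the shank. To enter the slots the arm must be 17 to 21 mm above its locked height; pushed in to its back edge and lowered, the tongues go behind the plate.
- arm3: As arm1. A spring plunger behind each upright snaps over the tip of the upper hook: by its weight alone an arm stops 8 mm or more too high; a push down of some 10 to 18 N, best on top of the bar close to the upright (15 to 40 mm from its face), drives it past the plunger to a hard stop, where it stays. The locked arm has 1 to 3 mm of play.
- arm1_hook (a point): Underside of the upper hook's shank of arm1 at the back edge (x = 0, z = 68 mm of the arm); coincides with the slot point of its upright when locked home.
- arm2_hook (a point): Underside of the upper hook's shank of arm2 at the back edge (x = 0, z = 68 mm of the arm); coincides with the slot point of its upright when locked home.
- arm3_hook (a point): Underside of the upper hook's shank of arm3 at the back edge (x = 0, z = 68 mm of the arm); coincides with the slot point of its upright when locked home.
- vase: White ceramic vase, 92 mm wide, 165 mm high, to the right of the stand; origin under its middle.

How it is judged:
On the way, in this order (a step that is already met when the one before it is completed fails the run):
1. the lid is off the tote and lies flat on the cutting mat, let go (horizontal distance between lid and mat below 0.07 m and height (world z) of lid below 0.016 m and angle between lid's own z axis and vertical below 0.05 rad and contact force between the fingers and lid below 0.2 N), for 0.2 s.
2. every display arm present is hooked in the two topmost slots of an upright and pressed fully home (((distance between arm1_hook and slot_left below 0.007 m and z of arm1_hook in the frame of slot_left below 0.003 m and angle between the x axis of arm1 and the x axis of stand, either way round below 0.08 rad and angle between arm1's own z axis and vertical below 0.08 rad) or (distance between arm1_hook and slot_middle below 0.007 m and z of arm1_hook in the frame of slot_middle below 0.003 m and angle between the x axis of arm1 and the x axis of stand, either way round below 0.08 rad and angle between arm1's own z axis and vertical below 0.08 rad) or (distance between arm1_hook and slot_right below 0.007 m and z of arm1_hook in the frame of slot_right below 0.003 m and angle between the x axis of arm1 and the x axis of stand, either way round below 0.08 rad and angle between arm1's own z axis and vertical below 0.08 rad)) and ((distance between arm2_hook and slot_left below 0.007 m and z of arm2_hook in the frame of slot_left below 0.003 m and angle between the x axis of arm2 and the x axis of stand, either way round below 0.08 rad and angle between arm2's own z axis and vertical below 0.08 rad) or (distance between arm2_hook and slot_middle below 0.007 m and z of arm2_hook in the frame of slot_middle below 0.003 m and angle between the x axis of arm2 and the x axis of stand, either way round below 0.08 rad and angle between arm2's own z axis and vertical below 0.08 rad) or (distance between arm2_hook and slot_right below 0.007 m and z of arm2_hook in the frame of slot_right below 0.003 m and angle between the x axis of arm2 and the x axis of stand, either way round below 0.08 rad and angle between arm2's own z axis and vertical below 0.08 rad)) and ((distance between arm3_hook and slot_left below 0.007 m and z of arm3_hook in the frame of slot_left below 0.003 m and angle between the x axis of arm3 and the x axis of stand, either way round below 0.08 rad and angle between arm3's own z axis and vertical below 0.08 rad) or (distance between arm3_hook and slot_middle below 0.007 m and z of arm3_hook in the frame of slot_middle below 0.003 m and angle between the x axis of arm3 and the x axis of stand, either way round below 0.08 rad and angle between arm3's own z axis and vertical below 0.08 rad) or (distance between arm3_hook and slot_right below 0.007 m and z of arm3_hook in the frame of slot_right below 0.003 m and angle between the x axis of arm3 and the x axis of stand, either way round below 0.08 rad and angle between arm3's own z axis and vertical below 0.08 rad))), for 0.2 s.
At the end, for the whole second after the job is handed in: Every arm present is locked in the top two slots of an upright: hook within 7 mm of the slot point and under 3 mm above it, square and level within 0.08 rad. Lid on the tote: centred within 10 mm, under 3 mm above the rim, level within 0.03 rad, square within 0.06. All at rest (all of step 2 and linear speed of each of arm1, arm2, arm3, lid below 0.01 m/s and horizontal distance between lid and tote_rim below 0.01 m and z of lid in the frame of tote_rim below 0.003 m and angle between lid's own z axis and vertical below 0.03 rad and angle between the x axis of lid and the x axis of tote, either way round below 0.06 rad); the robot touches nothing.
It fails at once if the vase is knocked over or shifted more than 20 mm (angle between vase's own z axis and vertical above 0.35 rad or distance of vase from where it was at the start of the episode above 0.02 m).
Of arm1, arm2, arm3 only 2 to 3 are there at a start; the rules pass over those that are not, and their reading is None.
At some moment in a run one of lid may be knocked a few centimetres aside while the robot is not near it.
It also fails if it takes over 210 s, if anything falls off the work surface, if the arm or the gripper's body presses on something with over 40 N, if the wrist force passes 120 N, or if a joint passes its speed limit or range.

## Working session

There is one attempt and no reset: what is moved stays moved. The work goes in short steps, Python scripts to look and compute and a tool call to move; the robot and the scene stay as the last step left them, time stands still between calls to the robot, and variables do not carry over. Pictures are saved under pics/ and viewed, and the job is handed in when it is done.

Besides the shell and the picture viewer there is one more tool, called after "Call:" as name(argument=value, ...), one argument or row to a line, values as JSON. step_arm: Moves the arm, as the interface text tells. Its arguments: {"type":"object","properties":{"steps":{"type":"array"},"grip_force":{"type":"number"}},"required":["steps"]}

```bash
ls; mkdir -p pics
python3 - <<'E'
from station import ctrl, vision, ticket
import cv2,numpy as np
print(ctrl.get_obs())
for n in ("scene","top"):
    print(n,vision.camera_params(n))
    p,d=vision.camera(n)
    cv2.imwrite(f"pics/{n}0.png",p[:,:,::-1]); np.save(f"pics/{n}0.npy",d)
    print(d.min(),d.max(),(d==0).mean())
E
```

```text
pics
{'time_s': 0.0, 'qpos': array([ 1.05243441e+00,  3.00492966e-01,  1.52156710e+00,  1.72139134e-05,
        1.32068998e+00, -6.66215959e-02]), 'joint_vel': array([-3.97200413e-04,  2.81022670e-04, -8.55410296e-05, -2.49999501e-04,
       -2.05256463e-03,  3.34575328e-04]), 'tau': array([ 1.50353237e-03, -5.31818891e+01, -3.52721822e+01,  7.08759623e-02,
        2.45482719e-02, -1.26938030e-04]), 'ee_pos': array([0.23997538, 0.49460265, 0.20488025]), 'eef_rot': array([-3.14043894e+00, -9.36866742e-05,  2.68984801e+00]), 'force': array([-0.05528445, -0.08410975,  0.36829357]), 'moment': array([ 0.00322689,  0.03297698, -0.00215696]), 'grip_width': 0.09412903537285364}
scene {'fov_y': 46.38355475801265, 'cx': 326.0203875452065, 'cy': 235.67814279759662, 'origin': array([1.17116615, 1.08013212, 0.9719687 ]), 'attitude': array([ 0.98503004, -0.0192219 ,  2.66381434])}
0.0 3.999949 0.03021484375
top {'fov_y': 42.97325422766523, 'cx': 319.62617833182713, 'cy': 238.4706904388776, 'origin': array([ 3.77200159e-01, -5.95578344e-04,  1.71432474e+00]), 'attitude': array([ 0.13769807, -0.01236975, -1.55842169])}
0.0 2.673718 0.004150390625
```

View pics/scene0.png

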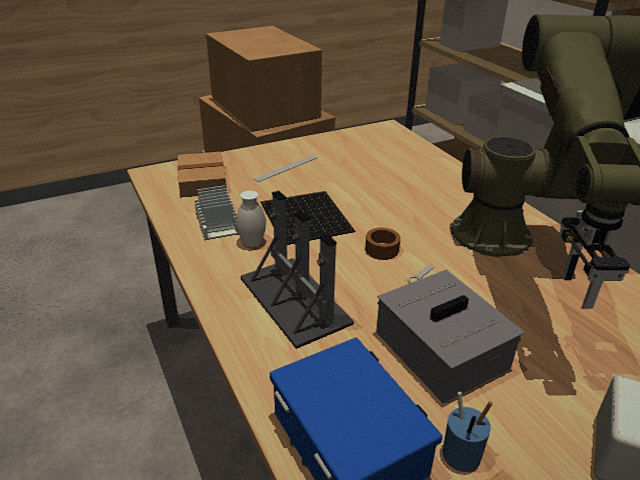

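View pics/top0.png

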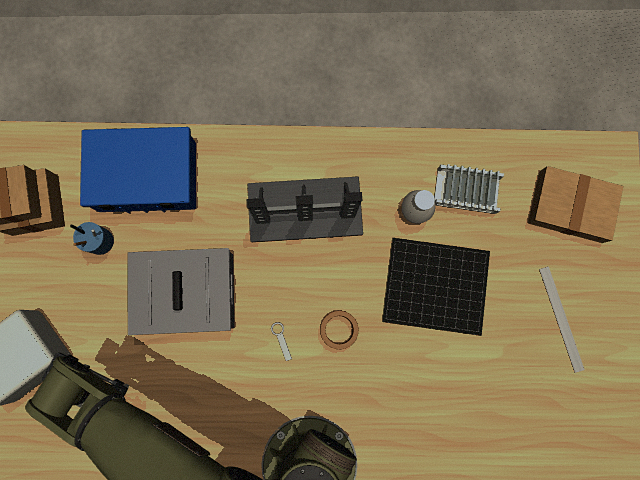

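The scene view shows the closed tote at about (447,335) with its handle at (449,307), the stand at (300,275), the mat at (307,217) and the vase at (252,225). In the top view the handle is at (177,290), the stand foot at (305,209), the mat at (436,286) and the vase at (417,206).

```bash
cat > h.py <<'E'
import numpy as np, cv2
from scipy.spatial.transform import Rotation as R
from station import ctrl, vision, ticket
class Cam:
    def __init__(s,n):
        p=vision.camera_params(n); s.f=240/np.tan(np.radians(p['fov_y'])/2); s.cx=p['cx']; s.cy=p['cy']
        s.o=np.array(p['origin']); s.R=R.from_euler('xyz',p['attitude']).as_matrix()
    def ray(s,uv):
        uv=np.atleast_2d(uv).astype(float)
        d=np.stack([(uv[:,0]-s.cx)/s.f,-(uv[:,1]-s.cy)/s.f,-np.ones(len(uv))],1)
        return d@s.R.T
    def plane(s,uv,z):
        d=s.ray(uv); t=(z-s.o[2])/d[:,2]; return s.o+d*t[:,None]
    def dep(s,uv,d):
        return s.o+s.ray(uv)*np.atleast_1d(d)[:,None]
    def proj(s,P):
        q=(np.atleast_2d(P)-s.o)@s.R; return np.stack([s.cx+s.f*q[:,0]/-q[:,2], s.cy-s.f*q[:,1]/-q[:,2]],1)
    def cloud(s,D):
        v,u=np.mgrid[:480,:640]; uv=np.stack([u.ravel(),v.ravel()],1)
        P=s.dep(uv,D.ravel()).reshape(480,640,3); P[D<=0]=np.nan; return P
def tri(c1,uv1,c2,uv2):
    d1=c1.ray(uv1)[0];d2=c2.ray(uv2)[0]
    d1/=np.linalg.norm(d1);d2/=np.linalg.norm(d2)
    A=np.stack([d1,-d2],1); t=np.linalg.lstsq(A,c2.o-c1.o,rcond=None)[0]
    a=c1.o+t[0]*d1;b=c2.o+t[1]*d2
    return (a+b)/2,np.linalg.norm(a-b)
def shot(n,name=None):
    p,d=vision.camera(n); 
    if name: cv2.imwrite(f'pics/{name}.png',p[:,:,::-1])
    np.save(f'pics/last_{n}.npy',d); cv2.imwrite(f'pics/last_{n}.png',p[:,:,::-1])
    return p,d
E
python3 - <<'E'
from h import *
for n in('scene','top'):
    c=Cam(n); D=np.load(f'pics/{n}0.npy'); P=c.cloud(D); img=cv2.imread(f'pics/{n}0.png')
    pts={'scene':[(449,307),(400,285),(470,330),(307,217),(420,160),(330,240),(280,200),(303,215),(250,197),(300,330)],'top':[(177,290),(210,290),(150,300),(436,286),(260,360),(261,195),(305,195),(349,195),(425,200),(305,230)]}[n]
    for u,v in pts: print(n,u,v,img[v,u],np.round(P[v,u],4))
    print('z median table')
for nm in('scene','top'):
    D=np.load(f'pics/{nm}0.npy');P=Cam(nm).cloud(D);z=P[...,2];m=np.abs(z)<.02;print(nm,np.nanmedian(z[m]))
E
python3 - <<'E'
import cv2
a=cv2.imread('pics/top0.png'); cv2.imwrite('pics/top0z.png',cv2.resize(a[170:250,235:375],None,fx=5,fy=5,interpolation=cv2.INTER_CUBIC))
a=cv2.imread('pics/scene0.png'); cv2.imwrite('pics/scene0z.png',cv2.resize(a[180:350,230:360],None,fx=3.5,fy=3.5,interpolation=cv2.INTER_CUBIC))
E
```

```text
scene 449 307 [2 6 5] [0.4682 0.3598 0.1458]
scene 400 285 [ 98 147 187] [ 0.4081  0.0957 -0.0017]
scene 470 330 [108 109 118] [0.4466 0.4147 0.1129]
scene 307 217 [18 13 12] [0.6681 0.0381 0.2582]
scene 420 160 [ 97 142 181] [-0.1114 -0.5405 -0.0044]
scene 330 240 [15 16 22] [0.6647 0.1515 0.2588]
scene 280 200 [29 28 27] [ 0.6907 -0.074   0.2529]
scene 303 215 [13 18 16] [0.6731 0.0261 0.2586]
scene 250 197 [185 198 190] [ 0.7028 -0.2696  0.1642]
scene 300 330 [10 13 13] [0.7405 0.1486 0.0108]
z median table
top 177 290 [30 33 35] [0.4566 0.3464 0.1445]
top 210 290 [103 108 113] [0.4594 0.2679 0.11  ]
top 150 300 [109 114 120] [0.4311 0.4212 0.1176]
top 436 286 [74 79 83] [ 0.4847 -0.3485 -0.0019]
top 260 360 [ 88 133 161] [ 0.2739  0.1419 -0.0047]
top 261 195 [31 35 34] [0.7248 0.1449 0.0642]
top 305 195 [42 41 42] [0.6858 0.0208 0.2568]
top 349 195 [33 43 41] [ 0.6883 -0.0867  0.2527]
top 425 200 [180 175 167] [ 0.6968 -0.2892  0.1647]
top 305 230 [47 51 53] [0.6363 0.0228 0.016 ]
z median table
scene -0.0005518906629898845
top -0.00011426038199346955
```

View pics/top0z.png

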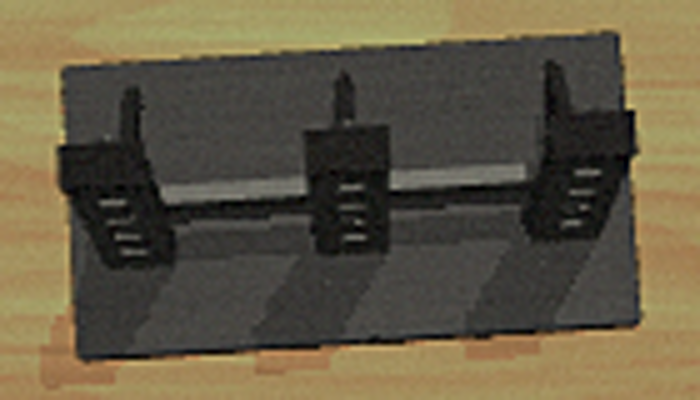

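View pics/scene0z.png

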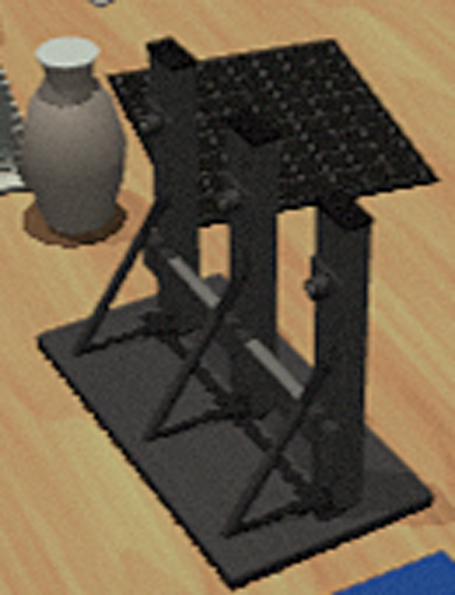

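The zooms show the three slotted uprights from above, with tops at about z 0.255 and slots facing the robot. The scene camera sees only their backs.

```bash
cat > m1.py <<'E'
from h import *
def rect(c,mask,z):
    cs,_=cv2.findContours(mask.astype(np.uint8),cv2.RETR_EXTERNAL,cv2.CHAIN_APPROX_NONE)
    k=max(cs,key=cv2.contourArea)[:,0]
    W=c.plane(k,z)[:,:2].astype(np.float32)
    (cx,cy),(a,b),t=cv2.minAreaRect(W); return cx,cy,a,b,t
if __name__=='__main__':
  for n in('top','scene'):
    c=Cam(n); D=np.load(f'pics/{n}0.npy'); P=c.cloud(D); img=cv2.imread(f'pics/{n}0.png')
    hsv=cv2.cvtColor(img,cv2.COLOR_BGR2HSV); g=img.max(2); sat=hsv[...,1]
    X,Y,Z=P[...,0],P[...,1],P[...,2]
    B=lambda x0,x1,y0,y1,z0,z1:(X>x0)&(X<x1)&(Y>y0)&(Y<y1)&(Z>z0)&(Z<z1)
    k=np.ones((3,3),np.uint8)
    lid=B(.25,.65,.15,.6,.095,.135)&(sat<70); lid=cv2.morphologyEx(lid.astype(np.uint8),cv2.MORPH_OPEN,k)
    print(n,'lid',np.round(rect(c,lid,.117),4),'z',np.median(Z[lid>0]))
    hd=B(.35,.6,.25,.45,.13,.17)&(g<75); print(' handle',np.round(rect(c,hd,.147),4),'z',np.median(Z[hd]))
    up=B(.6,.76,-.2,.25,.24,.275)
    nl,L,st,ce=cv2.connectedComponentsWithStats(up.astype(np.uint8))
    for i in range(1,nl):
        if st[i,4]>20:
            m=L==i; print(' up',st[i,4],np.round(rect(c,m,.255),4),'z',np.median(Z[m]),np.round(c.plane(ce[i],.255)[0],4), 'dmean',np.round(P[m].mean(0),4))
    mt=B(.3,.7,-.6,-.15,-.02,.02)&(sat<90)&(g<130); mt=cv2.morphologyEx(mt.astype(np.uint8),cv2.MORPH_CLOSE,np.ones((7,7),np.uint8));mt=cv2.morphologyEx(mt,cv2.MORPH_OPEN,k)
    print(' mat',np.round(rect(c,mt,.003),4))
    ft=B(.5,.95,-.3,.3,-.02,.5)&(sat<80)&(g<110); ft=cv2.morphologyEx(ft.astype(np.uint8),cv2.MORPH_OPEN,k)
    print(' foot',np.round(rect(c,ft,.012),4))
    cv2.imwrite(f'pics/mask_{n}.png',np.hstack([lid*255,mt*255,ft*255])[::2,::2])
E
python3 m1.py
```

```text
top lid [0.4563 0.3472 0.2149 0.265  3.2576] z 0.11663361371249248
 handle [0.4566 0.3471 0.0976 0.023  2.6071] z 0.14532405656589598
 up 166 [ 0.683  -0.0964  0.0249  0.0393  0.8627] z 0.25708569410629156 [ 0.6834 -0.0964  0.255 ] dmean [ 0.683  -0.0963  0.2568]
 up 167 [0.6738 0.0231 0.0248 0.039  0.8593] z 0.2567587455388507 [0.6737 0.0229 0.255 ] dmean [0.6735 0.0229 0.2563]
 up 174 [0.6645 0.1434 0.0248 0.0413 1.4386] z 0.257315680397178 [0.6645 0.1427 0.255 ] dmean [0.6642 0.1425 0.2568]
 mat [ 0.4853 -0.3479  0.2782  0.239  82.8507]
 foot [0.6983 0.0246 0.1691 0.3204 4.4823]
scene lid [0.4648 0.3561 0.2275 0.275  3.5214] z 0.11619534224514205
 handle [0.4655 0.3586 0.1096 0.0315 3.3132] z 0.14433000260828238
 up 134 [ 0.6882 -0.0867  0.0318  0.0682  2.0465] z 0.2553069119898825 [ 0.6873 -0.0875  0.255 ] dmean [ 0.686  -0.0906  0.2531]
 up 163 [0.6787 0.032  0.0342 0.0646 1.8503] z 0.25515491783126254 [0.6779 0.032  0.255 ] dmean [0.6764 0.0287 0.2528]
 up 182 [6.67800e-01 1.50300e-01 6.20000e-02 3.30000e-02 8.94885e+01] z 0.25593432763016755 [0.6678 0.1507 0.255 ] dmean [0.6665 0.1482 0.2532]
 mat [ 0.4788 -0.3389  0.2836  0.2209 80.7869]
 foot [ 0.6368 -0.1439  0.7257  0.2751 69.3998]
```

Run:
```python
# zoom tote with edges & yaw fits
import cv2
a=cv2.imread('pics/top0.png'); cv2.imwrite('pics/t_tote.png',cv2.resize(a[235:350,115:250],None,fx=5,fy=5,interpolation=cv2.INTER_CUBIC))
```

```text
(no output)
```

View pics/t_tote.png

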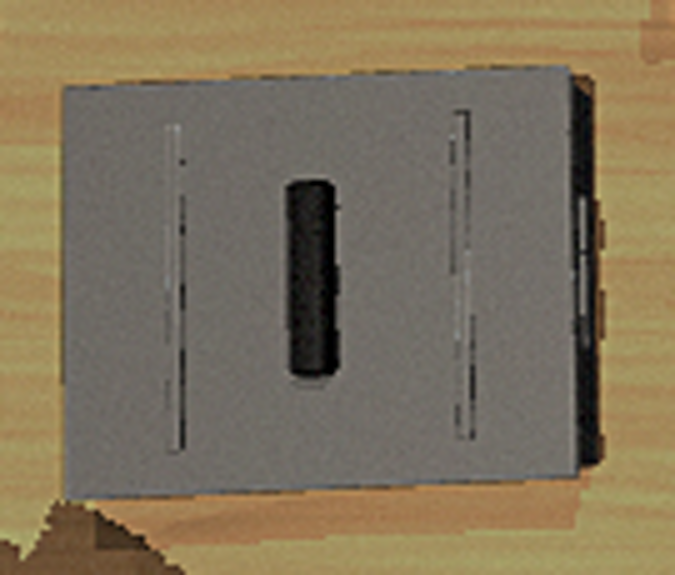

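View pics/mask_top.png

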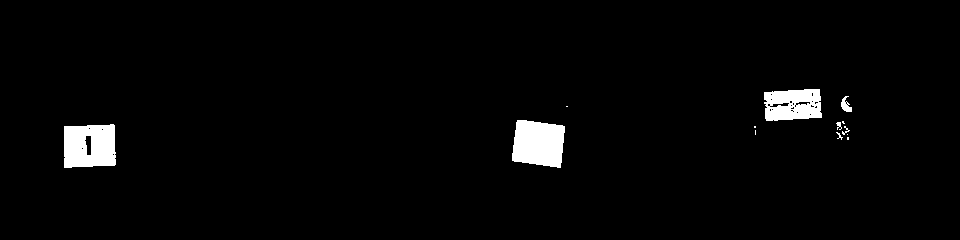

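Run:
```python
from h import *
def corners(cx,cy,a,b,yaw,z):
    c,s=np.cos(yaw),np.sin(yaw); M=np.array([[c,-s],[s,c]])
    return np.array([[*(M@[i*a/2,j*b/2]+[cx,cy]),z] for i,j in((1,1),(1,-1),(-1,-1),(-1,1))])
lid=corners(.4563,.3472,.216,.266,np.radians(3.26),.117)
han=corners(.4566,.3471,.1,.02,np.radians(2.6),.147)
y=np.radians(4.5);Rz=R.from_euler('z',y).as_matrix();o=np.array([.6625,.0220,0])
ups=[np.array([o+Rz@[x,Y+d,.255] for x,d in((0,20),(0,-20),(25,-20),(25,20)) for x,d in[(x/1e3,d/1e3)]]) for Y in(-.12,0,.12)]
foot=np.array([o+Rz@v for v in([-.05,-.16,.012],[-.05,.16,.012],[.12,.16,.012],[.12,-.16,.012])])
mat=corners(.4853,-.3479,.24,.28,np.radians(-7.15),.003)
for n in('scene','top'):
    c=Cam(n); im=cv2.imread(f'pics/{n}0.png'); S=2 if n=='scene' else 2
    im=cv2.resize(im,None,fx=S,fy=S,interpolation=cv2.INTER_CUBIC)
    for q in[lid,han,foot,mat]+ups: cv2.polylines(im,[np.round((c.proj(q)+.5)*S).astype(int)],True,(0,255,0),1)
    im=im[360:960,480:1280] if n=='scene' else im[330:680,220:1000]
    cv2.imwrite(f'pics/ov_{n}.png',im)
```

```text
(no output)
```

View pics/ov_scene.png

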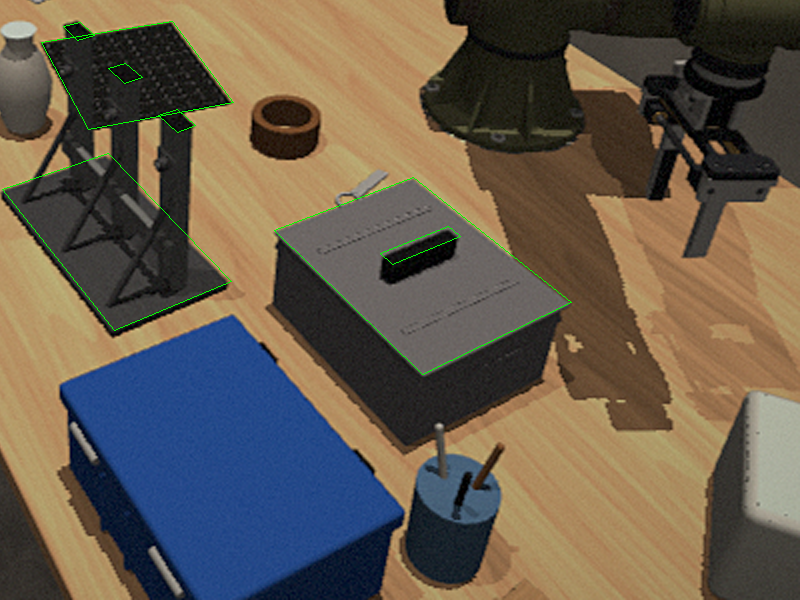

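View pics/ov_top.png

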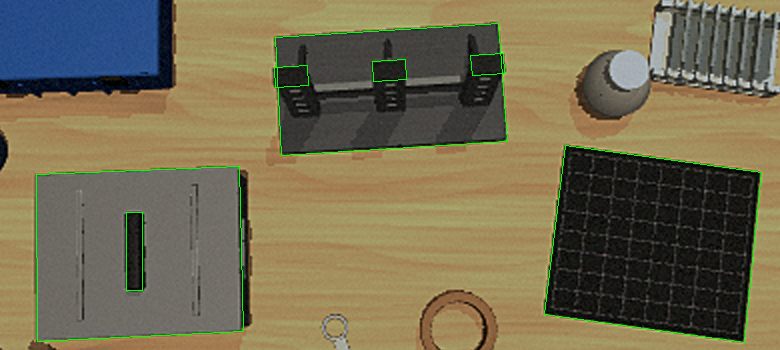

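Both overlays fit within a pixel or two, so the lid, mat and stand poses agree across the two views. I'll start by turning the tool to the lid's yaw.

Call:
step_arm(
  steps=[
    {"az": -7, "claw": 0.07},
    {"az": -7},
    {"az": -7},
    {"az": -7},
    {"az": -1.5},
  ],
  grip_force=30,
)

```text
validation failed for argument at $.st...
```

```bash
cat > go.py <<'E'
import sys,numpy as np
from scipy.spatial.transform import Rotation as R
from station import ctrl
def go(x,y,z,yaw):
    o=ctrl.get_obs(); r=R.from_euler('xyz',o['eef_rot']); p=np.array(o['ee_pos'])
    T=R.from_euler('xyz',[np.pi,0,np.radians(yaw)])
    d=r.inv().apply(np.array([x,y,z])-p); rv=np.degrees((r.inv()*T).as_rotvec())
    print('t%.2f pos'%o['time_s'],np.round(p,4),'rpy',np.round(np.degrees(o['eef_rot']),2),'F',np.round(o['force'],2),'w %.4f'%o['grip_width'],'q',np.round(o['qpos'],2))
    print('tool delta mm',np.round(d*1000,1),'rot',np.round(rv,2))
if __name__=='__main__': go(*map(float,sys.argv[1:5]))
E
python3 go.py .4565 .347 .20 183
```

```text
t0.10 pos [0.24   0.4946 0.205 ] rpy [-179.94   -0.    154.11] F [ 0.48 -0.71  0.13] w 0.0940 q [ 1.05  0.3   1.52 -0.    1.32 -0.07]
tool delta mm [-259.2  -38.3    5. ] rot [-6.000e-02 -2.000e-02 -2.889e+01]
```

Call:
step_arm(
  steps=[
    {"x": 0, "y": 0, "z": 0, "ax": 0, "ay": 0, "az": -7, "claw": 0.07},
    {"x": 0, "y": 0, "z": 0, "ax": 0, "ay": 0, "az": -7, "claw": 0.07},
    {"x": 0, "y": 0, "z": 0, "ax": 0, "ay": 0, "az": -7, "claw": 0.07},
    {"x": 0, "y": 0, "z": 0, "ax": 0, "ay": 0, "az": -7, "claw": 0.07},
    {"x": 0, "y": 0, "z": 0, "ax": 0, "ay": 0, "az": -2, "claw": 0.07},
  ],
  grip_force=30,
)

```text
time_s: 0.52
ee_pos: [0.2396, 0.4939, 0.2032]
eef_rot: [-3.138, -0.003, -3.053]
force: [-0.6, 0.3, -0.6]
grip_width: 0.07
```

```bash
python3 go.py .4565 .347 .20 183
```

```text
t0.52 pos [0.2396 0.4939 0.2032] rpy [-1.7979e+02 -1.5000e-01 -1.7491e+02] F [-0.61  0.34 -0.64] w 0.0700 q [ 1.05  0.3   1.52  0.    1.32 -0.61]
tool delta mm [-203.  -165.6    3.3] rot [-0.22 -0.15  2.09]
```

Call:
step_arm(
  steps=[
    {"x": -0.03, "y": -0.025, "z": 0, "ax": 0, "ay": 0, "az": 1, "claw": 0.07},
    {"x": -0.03, "y": -0.025, "z": 0, "ax": 0, "ay": 0, "az": 0, "claw": 0.07},
    {"x": -0.03, "y": -0.025, "z": 0, "ax": 0, "ay": 0, "az": 0, "claw": 0.07},
    {"x": -0.03, "y": -0.025, "z": 0, "ax": 0, "ay": 0, "az": 0, "claw": 0.07},
    {"x": -0.03, "y": -0.025, "z": 0, "ax": 0, "ay": 0, "az": 0, "claw": 0.07},
  ],
)

```text
time_s: 0.93
ee_pos: [0.3987, 0.3804, 0.2015]
eef_rot: [-3.136, -0.006, -3.056]
force: [0.9, 1.2, 0.9]
grip_width: 0.0702
```

```bash
python3 go.py .4565 .347 .20 183
```

```text
t0.93 pos [0.3987 0.3804 0.2015] rpy [-179.71   -0.32 -175.08] F [0.89 1.18 0.93] w 0.0702 q [ 0.7   0.31  1.52 -0.    1.32 -0.96]
tool delta mm [-54.7 -38.3   1.4] rot [-0.3  -0.31  1.92]
```

Call:
step_arm(
  steps=[
    {"x": -0.027, "y": -0.019, "z": 0, "ax": 0, "ay": 0, "az": 1, "claw": 0.07},
    {"x": -0.022, "y": -0.015, "z": 0, "ax": 0, "ay": 0, "az": 1, "claw": 0.07},
    {"x": -0.003, "y": -0.002, "z": 0, "ax": 0, "ay": 0, "az": 0, "claw": 0.07},
    {"x": 0, "y": 0, "z": 0, "ax": 0, "ay": 0, "az": 0, "claw": 0.07},
  ],
)

```text
time_s: 1.27
ee_pos: [0.4603, 0.3412, 0.1998]
eef_rot: [-3.134, -0.007, -3.099]
force: [-0.9, -0.2, 0.4]
grip_width: 0.0702
```

```bash
python3 go.py .4565 .347 .121 183
```

```text
t1.27 pos [0.4603 0.3412 0.1998] rpy [-179.58   -0.41 -177.56] F [-0.93 -0.19  0.41] w 0.0702 q [ 0.58  0.36  1.45 -0.    1.34 -1.04]
tool delta mm [ 3.   6.6 78.8] rot [-0.42 -0.41 -0.56]
```

Call:
step_arm(
  steps=[
    {"x": 0.003, "y": 0.006, "z": 0.02, "ax": -0.4, "ay": -0.4, "az": -0.5, "claw": 0.07},
    {"x": 0, "y": 0, "z": 0.02, "ax": 0, "ay": 0, "az": 0, "claw": 0.07},
    {"x": 0, "y": 0, "z": 0.01, "ax": 0, "ay": 0, "az": 0, "claw": 0.07},
    {"x": 0, "y": 0, "z": 0.005, "ax": 0, "ay": 0, "az": 0, "claw": 0.07},
  ],
)

```text
time_s: 1.6
ee_pos: [0.4551, 0.3489, 0.1439]
eef_rot: [3.14, 0.001, -3.088]
force: [-0.7, -0.2, 0.1]
grip_width: 0.0698
```

```bash
python3 go.py .4565 .347 .121 183
```

```text
t1.60 pos [0.4551 0.3489 0.1439] rpy [ 1.7993e+02  9.0000e-02 -1.7694e+02] F [-0.68 -0.18  0.13] w 0.0698 q [ 0.59  0.41  1.53  0.    1.21 -1.03]
tool delta mm [-1.3 -2.  22.9] rot [0.07 0.08 0.06]
```

Call:
step_arm(
  steps=[
    {"x": -0.001, "y": -0.002, "z": 0.012, "ax": 0, "ay": 0, "az": 0, "claw": 0.07},
    {"x": 0, "y": 0, "z": 0.008, "ax": 0, "ay": 0, "az": 0, "claw": 0.07},
    {"x": 0, "y": 0, "z": 0.001, "ax": 0, "ay": 0, "az": 0, "claw": 0.07},
    {"x": 0, "y": 0, "z": 0, "ax": 0, "ay": 0, "az": 0, "claw": 0.03},
    {"x": 0, "y": 0, "z": 0, "ax": 0, "ay": 0, "az": 0, "claw": 0.0},
  ],
)

```text
time_s: 2.02
ee_pos: [0.4541, 0.3491, 0.1226]
eef_rot: [3.141, 0.001, -3.085]
force: [-0.5, 0.3, 0.4]
grip_width: 0.0601
```

Call:
step_arm(
  steps=[
    {"x": 0, "y": 0, "z": 0, "ax": 0, "ay": 0, "az": 0, "claw": 0.0},
    {"x": 0, "y": 0, "z": 0, "ax": 0, "ay": 0, "az": 0, "claw": 0.0},
    {"x": 0, "y": 0, "z": 0, "ax": 0, "ay": 0, "az": 0, "claw": 0.0},
    {"x": 0, "y": 0, "z": 0, "ax": 0, "ay": 0, "az": 0, "claw": 0.0},
  ],
)

```text
time_s: 2.35
ee_pos: [0.4547, 0.3498, 0.1249]
eef_rot: [3.139, 0.003, -3.084]
force: [-0.1, -0.6, 0.2]
grip_width: 0.0329
```

```bash
python3 go.py .4565 .347 .121 183
```

```text
t2.35 pos [0.4547 0.3498 0.1249] rpy [ 179.84    0.19 -176.72] F [-0.12 -0.57  0.23] w 0.0329 q [ 0.59  0.43  1.55  0.    1.17 -1.04]
tool delta mm [-1.6 -2.9  3.8] rot [0.16 0.19 0.28]
```

Call:
step_arm(
  steps=[
    {"x": -0.001, "y": -0.003, "z": 0.004, "ax": 0, "ay": 0, "az": 0, "claw": 0.0},
    {"x": 0, "y": 0, "z": 0, "ax": 0, "ay": 0, "az": 0, "claw": 0.0},
    {"x": 0, "y": 0, "z": 0, "ax": 0, "ay": 0, "az": 0, "claw": 0.0},
    {"x": 0, "y": 0, "z": 0, "ax": 0, "ay": 0, "az": 0, "claw": 0.0},
  ],
)

```text
time_s: 2.68
ee_pos: [0.4561, 0.3468, 0.121]
eef_rot: [3.138, 0.004, -3.085]
force: [-1.1, 1.9, 0.3]
grip_width: 0.0198
```

```bash
python3 go.py .4565 .347 .121 183
```

```text
t2.68 pos [0.4561 0.3468 0.121 ] rpy [ 179.8     0.23 -176.73] F [-1.08  1.92  0.27] w 0.0198 q [ 0.59  0.43  1.55  0.    1.16 -1.04]
tool delta mm [-0.4  0.2 -0. ] rot [0.2  0.23 0.27]
```

Gripped at 19.8 mm, which matches the 20 mm handle. Lifting the lid straight up.

Call:
step_arm(
  steps=[
    {"x": 0, "y": 0, "z": -0.005, "ax": 0.2, "ay": 0.2, "az": 0, "claw": 0.0},
    {"x": 0, "y": 0, "z": -0.015, "ax": 0, "ay": 0, "az": 0, "claw": 0.0},
    {"x": 0, "y": 0, "z": -0.025, "ax": 0, "ay": 0, "az": 0, "claw": 0.0},
    {"x": 0, "y": 0, "z": -0.025, "ax": 0, "ay": 0, "az": 0, "claw": 0.0},
    {"x": 0, "y": 0, "z": -0.02, "ax": 0, "ay": 0, "az": 0, "claw": 0.0},
  ],
)

```text
time_s: 3.1
ee_pos: [0.4539, 0.345, 0.2089]
eef_rot: [-3.134, -0.011, -3.085]
force: [0.1, -0.9, -2.8]
grip_width: 0.0193
```

```bash
python3 go.py .48 -.348 .21 183
```

```text
t3.10 pos [0.4539 0.345  0.2089] rpy [-179.55   -0.66 -176.75] F [ 0.08 -0.87 -2.78] w 0.0193 q [ 0.59  0.35  1.45 -0.    1.36 -1.04]
tool delta mm [  13.2 -693.3    4.5] rot [-0.45 -0.66  0.25]
```

Call:
step_arm(
  steps=[
    {"x": 0, "y": -0.02, "z": 0, "ax": -0.4, "ay": -0.6, "az": 0, "claw": 0.0},
    {"x": 0, "y": -0.033, "z": 0, "ax": 0, "ay": 0, "az": 0, "claw": 0.0},
    {"x": 0, "y": -0.035, "z": 0, "ax": 0, "ay": 0, "az": 0, "claw": 0.0},
    {"x": 0, "y": -0.035, "z": 0, "ax": 0, "ay": 0, "az": 0, "claw": 0.0},
    {"x": 0, "y": -0.035, "z": 0, "ax": 0, "ay": 0, "az": 0, "claw": 0.0},
  ],
)

```text
time_s: 3.52
ee_pos: [0.4628, 0.1874, 0.2142]
eef_rot: [3.139, 0.004, -3.077]
force: [-0.2, -0.2, -2.2]
grip_width: 0.0194
```

```bash
python3 go.py .46 -.348 .21 183
```

```text
t3.52 pos [0.4628 0.1874 0.2142] rpy [ 179.87    0.23 -176.3 ] F [-0.19 -0.22 -2.18] w 0.0194 q [ 0.31  0.18  1.65  0.    1.31 -1.32]
tool delta mm [  37.4 -534.1    2.9] rot [0.13 0.23 0.7 ]
```

Call:
step_arm(
  steps=[
    {"x": 0.003, "y": -0.037, "z": 0, "ax": 0, "ay": 0.2, "az": 0.3, "claw": 0.0},
    {"x": 0.002, "y": -0.037, "z": 0, "ax": 0, "ay": 0, "az": 0, "claw": 0.0},
    {"x": 0.002, "y": -0.037, "z": 0, "ax": 0, "ay": 0, "az": 0, "claw": 0.0},
    {"x": 0.002, "y": -0.037, "z": 0, "ax": 0, "ay": 0, "az": 0, "claw": 0.0},
    {"x": 0.002, "y": -0.037, "z": 0, "ax": 0, "ay": 0, "az": 0, "claw": 0.0},
  ],
)

```text
time_s: 3.93
ee_pos: [0.4606, -0.0064, 0.2149]
eef_rot: [3.14, -0.001, -3.081]
force: [0.1, 0.3, -2.9]
grip_width: 0.0197
```

Call:
step_arm(
  steps=[
    {"x": 0.003, "y": -0.037, "z": 0, "ax": 0, "ay": 0, "az": 0, "claw": 0.0},
    {"x": 0.002, "y": -0.037, "z": 0, "ax": 0, "ay": 0, "az": 0, "claw": 0.0},
    {"x": 0.002, "y": -0.037, "z": 0, "ax": 0, "ay": 0, "az": 0, "claw": 0.0},
    {"x": 0.002, "y": -0.037, "z": 0, "ax": 0, "ay": 0, "az": 0, "claw": 0.0},
    {"x": 0.002, "y": -0.037, "z": 0, "ax": 0, "ay": 0, "az": 0, "claw": 0.0},
  ],
)

```text
time_s: 4.35
ee_pos: [0.4578, -0.2012, 0.2162]
eef_rot: [3.14, -0.002, -3.081]
force: [1.5, 0.3, -2.9]
grip_width: 0.0198
```

```bash
python3 go.py .48 -.348 .21 183
```

```text
t4.35 pos [ 0.4578 -0.2012  0.2162] rpy [ 1.7992e+02 -1.4000e-01 -1.7655e+02] F [ 1.49  0.28 -2.94] w 0.0198 q [-0.49  0.18  1.64 -0.    1.32 -2.12]
tool delta mm [ -13.3 -147.9    6. ] rot [ 0.08 -0.14  0.45]
```

Call:
step_arm(
  steps=[
    {"x": -0.004, "y": -0.037, "z": 0, "ax": 0, "ay": 0, "az": 0.4, "claw": 0.0},
    {"x": -0.004, "y": -0.037, "z": 0.01, "ax": 0, "ay": 0, "az": 0, "claw": 0.0},
    {"x": -0.003, "y": -0.037, "z": 0.02, "ax": 0, "ay": 0, "az": 0, "claw": 0.0},
    {"x": -0.002, "y": -0.025, "z": 0.03, "ax": 0, "ay": 0, "az": 0, "claw": 0.0},
    {"x": 0, "y": -0.005, "z": 0.03, "ax": 0, "ay": 0, "az": 0, "claw": 0.0},
  ],
)

```text
time_s: 4.77
ee_pos: [0.4779, -0.3542, 0.131]
eef_rot: [-3.135, 0.005, -3.094]
force: [-0.1, -1.0, -3.6]
grip_width: 0.0197
```

```bash
python3 go.py .48 -.348 .02 183
```

```text
t4.77 pos [ 0.4779 -0.3542  0.131 ] rpy [-179.62    0.26 -177.27] F [-0.14 -1.04 -3.59] w 0.0197 q [-0.7   0.46  1.48 -0.    1.19 -2.32]
tool delta mm [ -1.9   6.9 111. ] rot [-0.38  0.26 -0.27]
```

Call:
step_arm(
  steps=[
    {"x": 0, "y": 0.005, "z": 0.025, "ax": -0.4, "ay": 0.2, "az": 0, "claw": 0.0},
    {"x": 0, "y": 0, "z": 0.03, "ax": 0, "ay": 0, "az": 0, "claw": 0.0},
    {"x": 0, "y": 0, "z": 0.025, "ax": 0, "ay": 0, "az": 0, "claw": 0.0},
    {"x": 0, "y": 0, "z": 0.015, "ax": 0, "ay": 0, "az": 0, "claw": 0.0},
    {"x": 0, "y": 0, "z": 0.005, "ax": 0, "ay": 0, "az": 0, "claw": 0.0},
  ],
)

```text
time_s: 5.18
ee_pos: [0.4737, -0.3506, 0.0203]
eef_rot: [3.134, -0.008, -3.099]
force: [-1.4, 1.9, 1.9]
grip_width: 0.0201
```

```bash
python3 go.py .48 -.348 .02 183
```

```text
t5.18 pos [ 0.4737 -0.3506  0.0203] rpy [ 179.57   -0.45 -177.55] F [-1.4   1.94  1.9 ] w 0.0201 q [-0.7   0.6   1.55  0.    1.   -2.31]
tool delta mm [-6.4  2.3  0.2] rot [ 0.43 -0.44 -0.55]
```

Call:
step_arm(
  steps=[
    {"x": 0, "y": 0, "z": 0, "ax": 0.2, "ay": -0.2, "az": 0, "claw": 0.03},
    {"x": 0, "y": 0, "z": 0, "ax": 0, "ay": 0, "az": 0, "claw": 0.05},
    {"x": 0, "y": 0, "z": 0, "ax": 0, "ay": 0, "az": 0, "claw": 0.06},
    {"x": 0, "y": 0, "z": -0.003, "ax": 0, "ay": 0, "az": 0, "claw": 0.06},
    {"x": 0, "y": 0, "z": -0.02, "ax": 0, "ay": 0, "az": 0, "claw": 0.06},
  ],
)

```text
time_s: 5.6
ee_pos: [0.4738, -0.3506, 0.0443]
eef_rot: [3.137, -0.005, -3.099]
force: [-0.6, 0.6, 0.1]
grip_width: 0.0496
```

Call:
step_arm(
  steps=[
    {"x": 0, "y": 0, "z": -0.03, "ax": 0, "ay": 0, "az": 0, "claw": 0.06},
    {"x": 0, "y": 0, "z": -0.035, "ax": 0, "ay": 0, "az": 0, "claw": 0.06},
    {"x": 0, "y": 0, "z": -0.035, "ax": 0, "ay": 0, "az": 0, "claw": 0.06},
    {"x": 0.02, "y": 0.02, "z": -0.035, "ax": 0, "ay": 0, "az": 0, "claw": 0.06},
    {"x": 0.02, "y": 0.035, "z": -0.03, "ax": 0, "ay": 0, "az": 0, "claw": 0.06},
  ],
)

```text
time_s: 6.02
ee_pos: [0.4387, -0.3076, 0.2102]
eef_rot: [3.14, -0.002, -3.1]
force: [0.7, 0.1, 0.5]
grip_width: 0.0599
```

```bash
python3 go.py .30 0 .30 183
python3 - <<'E'
from h import *
p,d=shot('top','top1'); c=Cam('top')
a=cv2.imread('pics/top1.png')
cv2.imwrite('pics/top1m.png',np.hstack([cv2.resize(a[235:350,115:250],None,fx=3,fy=3,interpolation=cv2.INTER_CUBIC),cv2.resize(a[235:350,370:505],None,fx=2.9,fy=3,interpolation=cv2.INTER_CUBIC)]))
p,d=shot('scene','scene1')
E
```

```text
t6.02 pos [ 0.4387 -0.3076  0.2102] rpy [ 1.7992e+02 -1.2000e-01 -1.7761e+02] F [0.65 0.12 0.47] w 0.0599 q [-0.68  0.27  1.55 -0.    1.32 -2.29]
tool delta mm [126.  313.2 -89.1] rot [ 0.08 -0.12 -0.61]
```

View pics/top1m.png

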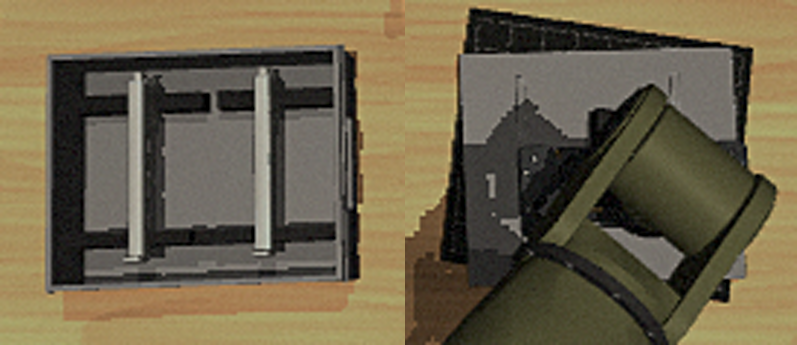

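View pics/scene1.png

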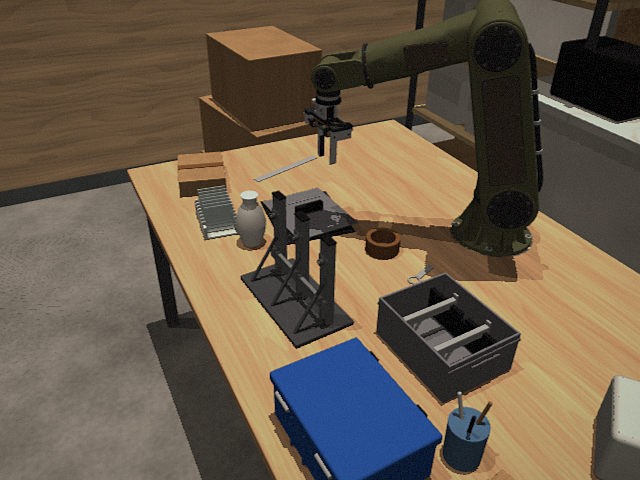

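The top view shows two bright arms standing in the tote at y = ±56 (crop px x≈137 and 263), and the middle notch is empty. The lid lies flat on the mat and the vase is undisturbed. Next I'll measure the rim and the bars from both views.

```bash
python3 - <<'E'
from h import *
from m1 import rect
for n in('top','scene'):
    c=Cam(n); D=np.load(f'pics/last_{n}.npy'); P=c.cloud(D); img=cv2.imread(f'pics/{n}1.png')
    X,Y,Z=P[...,0],P[...,1],P[...,2]; g=img.min(2)
    reg=(X>.33)&(X<.59)&(Y>.18)&(Y<.51)
    rim=reg&(Z>.103)&(Z<.125)
    m=cv2.morphologyEx(rim.astype(np.uint8),cv2.MORPH_CLOSE,np.ones((3,3),np.uint8))
    print(n,'rim',np.round(rect(c,m,.112),4),'z',np.median(Z[rim]))
    arm=reg&(Z>.05)&(g>(110 if n=='top' else 95))
    nl,L,st,ce=cv2.connectedComponentsWithStats(arm.astype(np.uint8))
    for i in range(1,nl):
        if st[i,4]>60:
            k=L==i; vs,us=np.nonzero(k); W=c.plane(np.stack([us,vs],1),.09)
            print('  arm',st[i],'rect@.09',np.round(cv2.minAreaRect(W[:,:2].astype(np.float32)),4) if 0 else [np.round(q,4) for q in cv2.minAreaRect(W[:,:2].astype(np.float32))],'z med',np.median(Z[k]),'xr',np.round([W[:,0].min(),W[:,0].max()],4))
            # bar-only centreline
            lo,hi=np.percentile(W[:,0],[25,90]); s=(W[:,0]>lo)&(W[:,0]<hi); pf=np.polyfit(W[s,0],W[s,1],1); print('   line y(x=.46)',np.polyval(pf,.46),'ang',np.degrees(np.arctan(pf[0])))
E
python3 - <<'E'
import cv2
a=cv2.imread('pics/scene1.png'); cv2.imwrite('pics/s_tote.png',cv2.resize(a[265:405,365:530],None,fx=4.5,fy=4.2,interpolation=cv2.INTER_CUBIC))
a=cv2.imread('pics/top1.png'); cv2.imwrite('pics/t_tote1.png',cv2.resize(a[240:340,120:245],None,fx=6,fy=6,interpolation=cv2.INTER_CUBIC))
E
```

```text
top rim [0.458  0.3465 0.2059 0.2598 2.8916] z 0.11104952353967978
  arm [200 257   5  61 289] rect@.09 [array([0.4686, 0.2927]), array([0.1592, 0.0107]), np.float64(2.1969)] z med 0.08937710132844212 xr [0.3891 0.5481]
   line y(x=.46) 0.292290532565449 ang 2.5533352232587276
  arm [156 259   6  63 243] rect@.09 [array([0.4593, 0.4047]), array([0.164 , 0.0129]), np.float64(0.8593)] z med 0.08962125963537493 xr [0.3772 0.5413]
   line y(x=.46) 0.4047577095421681 ang 2.8520671589885684
  arm [189 314  40  16  68] rect@.09 [array([0.3634, 0.2678]), array([0.033 , 0.1063]), np.float64(20.9788)] z med 0.11278963619159488 xr [0.3575 0.3978]
   line y(x=.46) 0.03956095718393671 ang -65.29165085046016
scene rim [0.4619 0.3532 0.2137 0.2634 2.8665] z 0.10942449432171286
  arm [ 380  273  142   94 1018] rect@.09 [array([0.4405, 0.3306]), array([0.2121, 0.2626]), np.float64(2.8964)] z med 0.09305853276961584 xr [0.3283 0.5521]
   line y(x=.46) 0.35655184133153134 ang 8.91236910595747
```

View pics/s_tote.png

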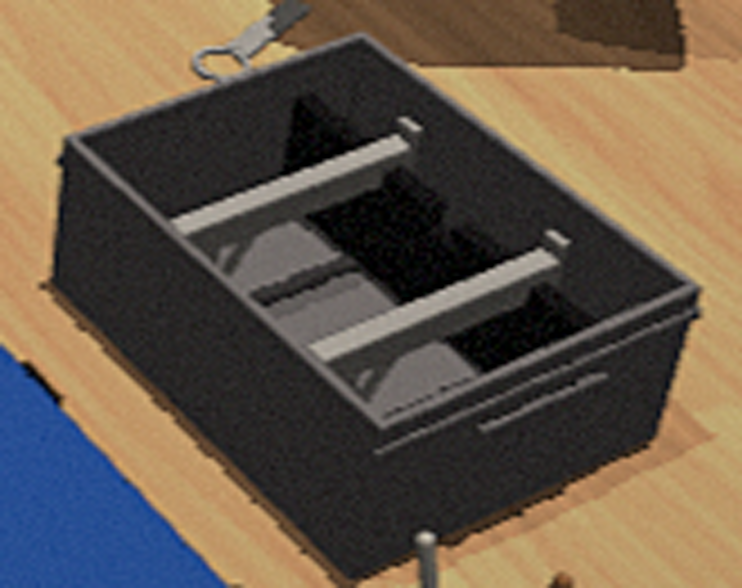

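View pics/t_tote1.png

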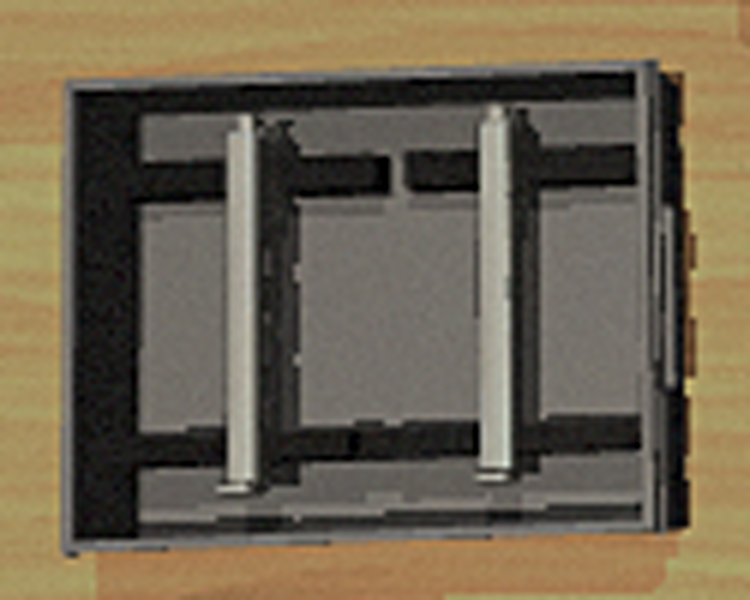

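Two arms are present, with bar tops at z≈0.090 (expected 0.090) and centre lines at y(x=.46) of 0.4047 and 0.2923, 112 mm apart as they should be. I'll fetch the left one first.

```bash
python3 go.py .476 .4055 .20 182.9
```

```text
t6.12 pos [ 0.4391 -0.3057  0.2134] rpy [-1.7986e+02  1.6000e-01 -1.7750e+02] F [ 0.62 -0.54  0.85] w 0.0600 q [-0.68  0.26  1.56  0.    1.32 -2.29]
tool delta mm [-67.9 709.   11.9] rot [-0.14  0.16 -0.4 ]
```

Call:
step_arm(
  steps=[
    {"x": -0.003, "y": 0.038, "z": 0, "ax": 0, "ay": 0, "az": 0, "claw": 0.04},
    {"x": -0.003, "y": 0.04, "z": 0, "ax": 0, "ay": 0, "az": -0.3, "claw": 0.04},
    {"x": -0.003, "y": 0.04, "z": 0, "ax": 0, "ay": 0, "az": 0, "claw": 0.04},
    {"x": -0.003, "y": 0.04, "z": 0, "ax": 0, "ay": 0, "az": 0, "claw": 0.04},
    {"x": -0.003, "y": 0.04, "z": 0, "ax": 0, "ay": 0, "az": 0, "claw": 0.04},
  ],
)

```text
time_s: 6.53
ee_pos: [0.4449, -0.1063, 0.2169]
eef_rot: [-3.133, 0.011, -3.101]
force: [0.8, -0.1, -0.5]
grip_width: 0.0399
```

Call:
step_arm(
  steps=[
    {"x": -0.003, "y": 0.04, "z": 0, "ax": 0, "ay": 0, "az": 0, "claw": 0.04},
    {"x": -0.003, "y": 0.04, "z": 0, "ax": 0, "ay": 0, "az": 0, "claw": 0.04},
    {"x": -0.003, "y": 0.04, "z": 0, "ax": 0, "ay": 0, "az": 0, "claw": 0.04},
    {"x": -0.003, "y": 0.04, "z": 0, "ax": 0, "ay": 0, "az": 0, "claw": 0.04},
    {"x": -0.003, "y": 0.04, "z": 0, "ax": 0, "ay": 0, "az": 0, "claw": 0.04},
  ],
)

```text
time_s: 6.95
ee_pos: [0.4513, 0.1024, 0.2188]
eef_rot: [-3.133, 0.018, -3.102]
force: [0.9, 0.3, -0.7]
grip_width: 0.0404
```

Call:
step_arm(
  steps=[
    {"x": -0.003, "y": 0.04, "z": 0, "ax": 0, "ay": 0, "az": 0, "claw": 0.04},
    {"x": -0.003, "y": 0.04, "z": 0, "ax": 0, "ay": 0, "az": 0, "claw": 0.04},
    {"x": -0.003, "y": 0.04, "z": 0, "ax": 0, "ay": 0, "az": 0, "claw": 0.04},
    {"x": -0.003, "y": 0.04, "z": 0, "ax": 0, "ay": 0, "az": 0, "claw": 0.04},
    {"x": 0, "y": 0.03, "z": 0, "ax": 0, "ay": 0, "az": 0, "claw": 0.04},
  ],
)

```text
time_s: 7.37
ee_pos: [0.4551, 0.3022, 0.2203]
eef_rot: [-3.134, 0.024, -3.1]
force: [0.7, -0.4, -0.0]
grip_width: 0.0402
```

```bash
python3 go.py .476 .4055 .20 182.9
```

```text
t7.37 pos [0.4551 0.3022 0.2203] rpy [-179.59    1.37 -177.64] F [ 0.66 -0.38 -0.03] w 0.0402 q [ 0.53  0.27  1.52 -0.02  1.33 -1.08]
tool delta mm [-24.7 102.5  20.2] rot [-0.42  1.37 -0.55]
```

Call:
step_arm(
  steps=[
    {"x": -0.008, "y": 0.035, "z": 0, "ax": -0.4, "ay": 1.3, "az": -0.5, "claw": 0.04},
    {"x": -0.008, "y": 0.035, "z": 0.006, "ax": 0, "ay": 0, "az": 0, "claw": 0.04},
    {"x": -0.005, "y": 0.025, "z": 0.006, "ax": 0, "ay": 0, "az": 0, "claw": 0.04},
    {"x": -0.002, "y": 0.007, "z": 0.006, "ax": 0, "ay": 0, "az": 0, "claw": 0.04},
    {"x": 0, "y": 0, "z": 0, "ax": 0, "ay": 0, "az": 0, "claw": 0.04},
  ],
)

```text
time_s: 7.78
ee_pos: [0.4723, 0.4167, 0.2024]
eef_rot: [3.14, 0.003, -3.085]
force: [0.6, -1.2, -0.5]
grip_width: 0.04
```

```bash
python3 go.py .476 .4055 .14 182.9
```

```text
t7.78 pos [0.4723 0.4167 0.2024] rpy [ 1.7989e+02  1.7000e-01 -1.7675e+02] F [ 0.63 -1.24 -0.5 ] w 0.0400 q [ 0.66  0.48  1.28 -0.    1.38 -0.96]
tool delta mm [ -2.9 -11.6  62.4] rot [0.11 0.17 0.35]
```

Call:
step_arm(
  steps=[
    {"x": -0.003, "y": -0.008, "z": 0.015, "ax": 0, "ay": 0.2, "az": 0.3, "claw": 0.04},
    {"x": 0, "y": -0.003, "z": 0.02, "ax": 0, "ay": 0, "az": 0, "claw": 0.04},
    {"x": 0, "y": 0, "z": 0.015, "ax": 0, "ay": 0, "az": 0, "claw": 0.04},
    {"x": 0, "y": 0, "z": 0.004, "ax": 0, "ay": 0, "az": 0, "claw": 0.04},
    {"x": 0, "y": 0, "z": 0, "ax": 0, "ay": 0, "az": 0, "claw": 0.04},
  ],
)

```text
time_s: 8.2
ee_pos: [0.4773, 0.4022, 0.1492]
eef_rot: [3.139, 0.002, -3.091]
force: [-0.3, 0.1, -0.0]
grip_width: 0.0401
```

```bash
python3 go.py .476 .4055 .061 182.9
```

```text
t8.20 pos [0.4773 0.4022 0.1492] rpy [ 1.7983e+02  1.1000e-01 -1.7712e+02] F [-0.31  0.1  -0.04] w 0.0401 q [ 0.64  0.51  1.36  0.    1.27 -0.98]
tool delta mm [ 1.3  3.1 88.2] rot [ 0.17  0.11 -0.02]
```

Call:
step_arm(
  steps=[
    {"x": 0.001, "y": 0.003, "z": 0.015, "ax": 0, "ay": 0, "az": 0, "claw": 0.04},
    {"x": 0, "y": 0, "z": 0.025, "ax": 0, "ay": 0, "az": 0, "claw": 0.04},
    {"x": 0, "y": 0, "z": 0.025, "ax": 0, "ay": 0, "az": 0, "claw": 0.04},
    {"x": 0, "y": 0, "z": 0.012, "ax": 0, "ay": 0, "az": 0, "claw": 0.04},
    {"x": 0, "y": 0, "z": 0.002, "ax": 0, "ay": 0, "az": 0, "claw": 0.04},
  ],
)

```text
time_s: 8.62
ee_pos: [0.4799, 0.4045, 0.0759]
eef_rot: [3.133, 0.011, -3.094]
force: [0.0, 0.0, -0.5]
grip_width: 0.0401
```

```bash
python3 go.py .476 .4055 .061 182.9
```

```text
t8.62 pos [0.4799 0.4045 0.0759] rpy [ 179.51    0.63 -177.28] F [ 0.01  0.01 -0.49] w 0.0401 q [ 0.64  0.59  1.42  0.    1.12 -0.98]
tool delta mm [ 4.   1.1 14.9] rot [ 0.49  0.63 -0.17]
```

Call:
step_arm(
  steps=[
    {"x": 0.004, "y": 0.001, "z": 0.012, "ax": 0.5, "ay": 0.6, "az": 0, "claw": 0.04},
    {"x": 0, "y": 0, "z": 0.003, "ax": 0, "ay": 0, "az": 0, "claw": 0.04},
    {"x": 0, "y": 0, "z": 0, "ax": 0, "ay": 0, "az": 0, "claw": 0.04},
  ],
)

```text
time_s: 8.87
ee_pos: [0.4768, 0.4057, 0.0627]
eef_rot: [3.141, 0.002, -3.095]
force: [-0.2, -0.8, -0.7]
grip_width: 0.0399
```

```bash
python3 go.py .476 .4055 .061 182.9
```

```text
t8.87 pos [0.4768 0.4057 0.0627] rpy [ 1.7997e+02  1.1000e-01 -1.7731e+02] F [-0.25 -0.82 -0.69] w 0.0399 q [ 0.65  0.61  1.43 -0.    1.11 -0.97]
tool delta mm [ 0.8 -0.1  1.7] rot [ 0.03  0.11 -0.21]
```

Call:
step_arm(
  steps=[
    {"x": 0, "y": 0, "z": 0.001, "ax": 0, "ay": 0, "az": 0, "claw": 0.0},
    {"x": 0, "y": 0, "z": 0, "ax": 0, "ay": 0, "az": 0, "claw": 0.0},
    {"x": 0, "y": 0, "z": 0, "ax": 0, "ay": 0, "az": 0, "claw": 0.0},
    {"x": 0, "y": 0, "z": 0, "ax": 0, "ay": 0, "az": 0, "claw": 0.0},
    {"x": 0, "y": 0, "z": 0, "ax": 0, "ay": 0, "az": 0, "claw": 0.0},
  ],
  grip_force=40,
)

```text
time_s: 9.28
ee_pos: [0.4777, 0.4064, 0.0645]
eef_rot: [3.139, 0.005, -3.094]
force: [-0.1, -1.0, -2.5]
grip_width: 0.0137
```

```bash
python3 go.py .476 .4055 .061 182.9
```

```text
t9.28 pos [0.4777 0.4064 0.0645] rpy [ 179.87    0.29 -177.29] F [-0.09 -1.02 -2.5 ] w 0.0137 q [ 0.65  0.61  1.42 -0.    1.11 -0.97]
tool delta mm [ 1.8 -0.8  3.5] rot [ 0.13  0.29 -0.19]
```

Call:
step_arm(
  steps=[
    {"x": 0, "y": 0, "z": -0.008, "ax": 0.1, "ay": 0.3, "az": 0, "claw": 0.0},
    {"x": 0, "y": 0, "z": -0.02, "ax": 0, "ay": 0, "az": 0, "claw": 0.0},
    {"x": 0, "y": 0, "z": -0.03, "ax": 0, "ay": 0, "az": 0, "claw": 0.0},
    {"x": 0, "y": 0, "z": -0.035, "ax": 0, "ay": 0, "az": 0, "claw": 0.0},
    {"x": 0, "y": 0, "z": -0.035, "ax": 0, "ay": 0, "az": 0, "claw": 0.0},
  ],
)

```text
time_s: 9.7
ee_pos: [0.4748, 0.404, 0.19]
eef_rot: [-3.133, -0.015, -3.094]
force: [-0.5, 0.5, -2.0]
grip_width: 0.0137
```

```bash
python3 go.py .476 .4055 .25 184.5
```

```text
t9.70 pos [0.4748 0.404  0.19  ] rpy [-179.5    -0.87 -177.29] F [-0.52  0.47 -2.01] w 0.0137 q [ 0.65  0.49  1.3   0.    1.37 -0.97]
tool delta mm [ -0.4   0.9 -60. ] rot [-0.49 -0.88 -1.79]
```

Call:
step_arm(
  steps=[
    {"x": 0, "y": 0, "z": -0.03, "ax": -0.5, "ay": -0.9, "az": -0.9, "claw": 0.0},
    {"x": 0, "y": 0, "z": -0.025, "ax": 0, "ay": 0, "az": -0.9, "claw": 0.0},
    {"x": 0, "y": 0, "z": -0.005, "ax": 0, "ay": 0, "az": 0, "claw": 0.0},
    {"x": 0, "y": 0, "z": 0, "ax": 0, "ay": 0, "az": 0, "claw": 0.0},
  ],
)

```text
time_s: 10.03
ee_pos: [0.4757, 0.4048, 0.2626]
eef_rot: [3.135, 0.01, -3.062]
force: [-0.1, 0.1, -2.7]
grip_width: 0.0137
```

```bash
python3 go.py .555 .1335 .25 184.5
python3 - <<'E'
from h import *
p,d=shot('top','top2');p,d=shot('scene','scene2')
a=cv2.imread('pics/scene2.png');b=cv2.imread('pics/top2.png')
cv2.imwrite('pics/c2.png',np.hstack([cv2.resize(a[150:400,330:530],None,fx=2,fy=2,interpolation=cv2.INTER_CUBIC),cv2.resize(b[200:350,100:300],None,fx=2,fy=3.333,interpolation=cv2.INTER_CUBIC)]))
E
```

```text
t10.03 pos [0.4757 0.4048 0.2626] rpy [ 179.63    0.55 -175.45] F [-0.11  0.13 -2.68] w 0.0137 q [ 0.65  0.43  1.21  0.    1.49 -1.  ]
tool delta mm [ -57.3 -276.8   11.4] rot [0.37 0.55 0.06]
```

View pics/c2.png

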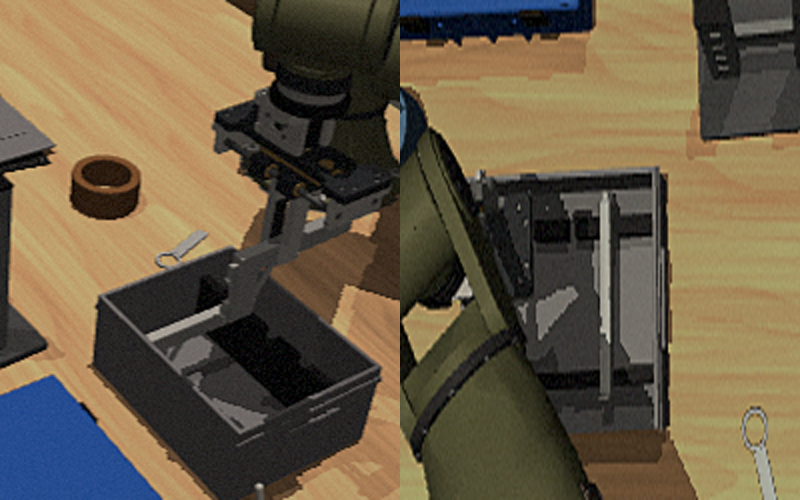

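The arm hangs straight and level in the fingers above the tote (scene px ≈ 455,290), and the second arm is untouched. Moving to in front of the left upright.

Call:
step_arm(
  steps=[
    {"x": -0.005, "y": -0.025, "z": 0, "ax": 0.3, "ay": 0.5, "az": 0, "claw": 0.0},
    {"x": -0.008, "y": -0.037, "z": 0, "ax": 0, "ay": 0, "az": 0, "claw": 0.0},
    {"x": -0.008, "y": -0.037, "z": 0, "ax": 0, "ay": 0, "az": 0, "claw": 0.0},
    {"x": -0.008, "y": -0.037, "z": 0, "ax": 0, "ay": 0, "az": 0, "claw": 0.0},
    {"x": -0.008, "y": -0.037, "z": 0, "ax": 0, "ay": 0, "az": 0, "claw": 0.0},
  ],
)

```text
time_s: 10.55
ee_pos: [0.5226, 0.2342, 0.248]
eef_rot: [-3.136, -0.019, -3.054]
force: [0.6, -0.6, -2.6]
grip_width: 0.0135
```

```bash
python3 go.py .555 .1335 .25 184.5
```

```text
t10.55 pos [0.5226 0.2342 0.248 ] rpy [-179.67   -1.07 -174.99] F [ 0.59 -0.65 -2.6 ] w 0.0135 q [ 0.36  0.33  1.38 -0.    1.45 -1.3 ]
tool delta mm [ -23.5 -103.1   -1.9] rot [-0.33 -1.07  0.52]
```

Call:
step_arm(
  steps=[
    {"x": -0.006, "y": -0.035, "z": 0, "ax": -0.3, "ay": -0.5, "az": 0.2, "claw": 0.0},
    {"x": -0.006, "y": -0.035, "z": 0, "ax": 0, "ay": 0, "az": 0, "claw": 0.0},
    {"x": -0.004, "y": -0.022, "z": 0, "ax": 0, "ay": 0, "az": 0, "claw": 0.0},
    {"x": 0, "y": -0.005, "z": 0, "ax": 0, "ay": 0, "az": 0, "claw": 0.0},
    {"x": 0, "y": 0, "z": 0, "ax": 0, "ay": 0, "az": 0, "claw": 0.0},
  ],
)

```text
time_s: 10.97
ee_pos: [0.5455, 0.127, 0.2365]
eef_rot: [-3.138, -0.027, -3.066]
force: [0.4, -0.8, -2.5]
grip_width: 0.0135
```

```bash
python3 go.py .555 .1335 .213 184.5
```

```text
t10.97 pos [0.5455 0.127  0.2365] rpy [-179.8    -1.55 -175.69] F [ 0.39 -0.77 -2.51] w 0.0135 q [ 0.16  0.32  1.43 -0.    1.43 -1.48]
tool delta mm [-10.6   5.9  23.2] rot [-0.2  -1.55 -0.18]
```

Call:
step_arm(
  steps=[
    {"x": -0.005, "y": 0.005, "z": 0, "ax": -0.2, "ay": -1.2, "az": 0, "claw": 0.0},
    {"x": 0, "y": 0, "z": 0, "ax": 0, "ay": 0, "az": 0, "claw": 0.0},
    {"x": 0, "y": 0, "z": 0, "ax": 0, "ay": 0, "az": 0, "claw": 0.0},
  ],
)

```text
time_s: 11.22
ee_pos: [0.5494, 0.1351, 0.2333]
eef_rot: [3.141, -0.009, -3.066]
force: [-0.3, -1.3, -2.9]
grip_width: 0.0136
```

```bash
python3 go.py .555 .1335 .213 184.5
python3 - <<'E'
from h import *
p,d=shot('top','top3');p,d=shot('scene','scene3')
a=cv2.imread('pics/scene3.png');b=cv2.imread('pics/top3.png')
cv2.imwrite('pics/c3.png',np.hstack([cv2.resize(a[150:350,260:420],None,fx=2.5,fy=2.5,interpolation=cv2.INTER_CUBIC),cv2.resize(b[170:270,200:300],None,fx=4,fy=5,interpolation=cv2.INTER_CUBIC)]))
E
```

```text
t11.22 pos [0.5494 0.1351 0.2333] rpy [ 179.97   -0.5  -175.64] F [-0.26 -1.31 -2.88] w 0.0136 q [ 0.18  0.32  1.43  0.    1.4  -1.47]
tool delta mm [-5.6 -2.  20.2] rot [ 0.03 -0.5  -0.14]
```

View pics/c3.png

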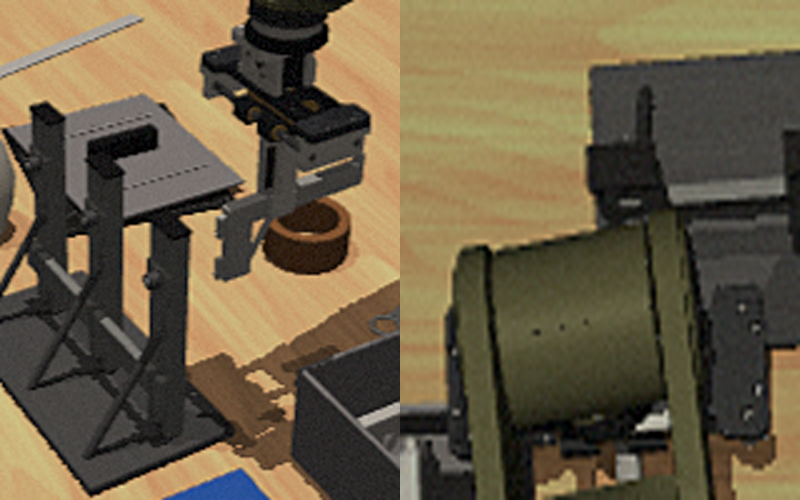

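The scene view shows the held arm with both hooks facing the left upright (crop px ≈ (218,205) and (220,275)). I'll measure the hooks in the arm's own vertical plane.

Run:
```python
import cv2
a=cv2.imread('pics/scene3.png')[205:270,335:410]
a=cv2.resize(a,None,fx=9,fy=9,interpolation=cv2.INTER_CUBIC)
for i in range(0,75,5):
    cv2.putText(a,str(335+i),(i*9,10),0,.35,(0,0,255),1); cv2.line(a,(i*9,12),(i*9,18),(0,0,255),1)
for j in range(0,65,5):
    cv2.putText(a,str(205+j),(0,j*9+4),0,.35,(0,255,255),1)
cv2.imwrite('pics/c3z.png',a)
```

```text
(no output)
```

View pics/c3z.png

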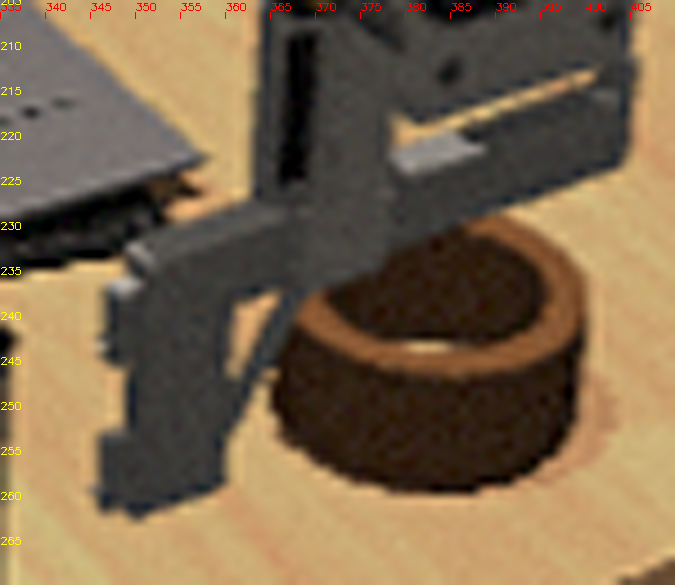

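```bash
cat > arm.py <<'E'
from h import *
def inplane(c,uv,tcp,yawdeg,yoff):
    a=np.radians(yawdeg); ex=np.array([np.cos(a),np.sin(a),0]); ey=np.array([-np.sin(a),np.cos(a),0])
    p0=np.array(tcp)+ey*yoff
    d=c.ray(uv); t=((p0-c.o)@ey)/(d@ey); W=c.o+d*t[:,None]
    return np.stack([(W-p0)@ex, W[:,2]],1), W
E
python3 - <<'E'
from arm import *
c=Cam('scene'); tcp=[.5494,.1351,.2333]; yaw=4.4
for nm,uv,off in[('plate bottom back',(349.5,262),.004),('plate bottom front',(359.5,259),.004),('bar bottom end',(403.5,223),.007),('bar bottom ~',(384,230),.007),('bar top back',(351.5,235),.007),('upper hook tip top',(347,237.5),.003),('lower tongue tip bottom',(346,261.5),.003)]:
    q,W=inplane(c,np.array(uv),tcp,yaw,off); print(nm,np.round(q[0]*1000,1),np.round(W[0],4))
E
```

```text
plate bottom back [ 56.  172.3] [0.6049 0.1434 0.1723]
plate bottom front [ 26.6 170.5] [0.5756 0.1411 0.1705]
bar bottom end [-99.3 236.2] [0.4498 0.1345 0.2362]
bar bottom ~ [-39.5 235.1] [0.5095 0.1391 0.2351]
bar top back [ 56.5 252.4] [0.6052 0.1464 0.2524]
upper hook tip top [ 66.1 246.3] [0.6151 0.1432 0.2463]
lower tongue tip bottom [ 65.7 176.7] [0.6147 0.1431 0.1767]
```

Call:
step_arm(
  steps=[
    {"x": 0, "y": -0.002, "z": 0.012, "ax": 0, "ay": -0.4, "az": 0, "claw": 0.0},
    {"x": 0, "y": 0, "z": 0.006, "ax": 0, "ay": 0, "az": 0, "claw": 0.0},
    {"x": -0.01, "y": 0, "z": 0, "ax": 0, "ay": 0, "az": 0, "claw": 0.0},
    {"x": -0.006, "y": 0, "z": 0, "ax": 0, "ay": 0, "az": 0, "claw": 0.0},
    {"x": 0, "y": 0, "z": 0, "ax": 0, "ay": 0, "az": 0, "claw": 0.0},
  ],
)

```text
time_s: 11.73
ee_pos: [0.5654, 0.1374, 0.2155]
eef_rot: [3.141, -0.001, -3.061]
force: [-0.7, 0.1, -2.0]
grip_width: 0.0139
```

```bash
python3 go.py .578 .1359 .215 184.5
```

```text
t11.73 pos [0.5654 0.1374 0.2155] rpy [ 1.7995e+02 -4.0000e-02 -1.7538e+02] F [-0.67  0.1  -1.98] w 0.0139 q [ 0.18  0.36  1.41  0.    1.37 -1.48]
tool delta mm [-12.5  -2.5   0.5] rot [ 0.05 -0.04  0.12]
```

Call:
step_arm(
  steps=[
    {"x": -0.006, "y": -0.003, "z": 0, "ax": 0, "ay": 0, "az": 0.1, "claw": 0.0},
    {"x": -0.006, "y": 0, "z": 0, "ax": 0, "ay": 0, "az": 0, "claw": 0.0},
    {"x": 0, "y": 0, "z": 0, "ax": 0, "ay": 0, "az": 0, "claw": 0.0},
  ],
)

```text
time_s: 11.98
ee_pos: [0.5785, 0.1357, 0.2159]
eef_rot: [3.141, -0.0, -3.062]
force: [0.2, -0.4, -2.0]
grip_width: 0.0135
```

```bash
python3 go.py .590 .1368 .215 184.5
python3 - <<'E'
from h import *
p,d=shot('scene','scene4');p,d=shot('top','top4')
a=cv2.imread('pics/scene4.png')[215:270,310:385]
a=cv2.resize(a,None,fx=9,fy=9,interpolation=cv2.INTER_CUBIC)
for i in range(0,75,5):
    cv2.putText(a,str(310+i),(i*9,10),0,.35,(0,0,255),1); cv2.line(a,(i*9,12),(i*9,18),(0,0,255),1)
for j in range(0,55,5):
    cv2.putText(a,str(215+j),(0,j*9+4),0,.35,(0,255,255),1)
cv2.imwrite('pics/c4z.png',a)
E
```

```text
t11.98 pos [0.5785 0.1357 0.2159] rpy [ 1.7995e+02 -3.0000e-02 -1.7545e+02] F [ 0.24 -0.37 -1.98] w 0.0135 q [ 0.17  0.39  1.37  0.    1.38 -1.48]
tool delta mm [-11.5   0.2   0.9] rot [ 0.05 -0.03  0.05]
```

View pics/c4z.png

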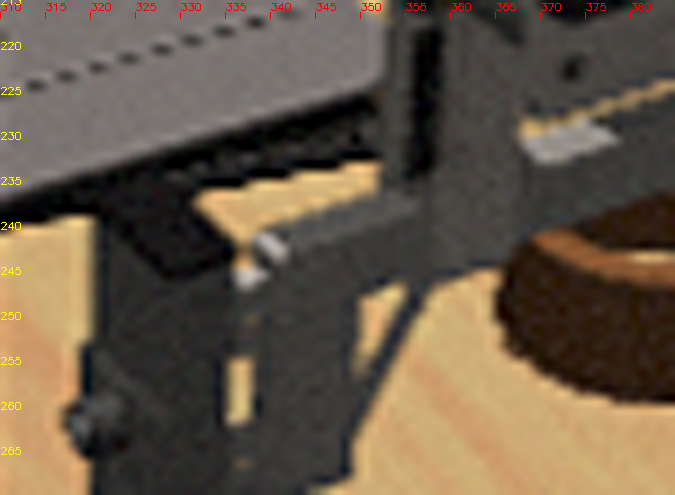

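The hook tips (px ≈ (336,245)) are just short of the upright's face. Advancing in small steps while watching the force.

Call:
step_arm(
  steps=[
    {"x": -0.004, "y": 0, "z": 0.001, "ax": 0, "ay": 0, "az": 0, "claw": 0.0},
    {"x": -0.004, "y": 0, "z": 0, "ax": 0, "ay": 0, "az": 0, "claw": 0.0},
    {"x": -0.003, "y": 0, "z": 0, "ax": 0, "ay": 0, "az": 0, "claw": 0.0},
  ],
)

```text
time_s: 12.33
ee_pos: [0.5892, 0.1366, 0.2151]
eef_rot: [3.141, -0.0, -3.062]
force: [-0.4, 0.4, -2.1]
grip_width: 0.0141
```

```bash
python3 go.py .597 .1374 .215 184.5
```

```text
t12.33 pos [0.5892 0.1366 0.2151] rpy [ 1.7995e+02 -3.0000e-02 -1.7545e+02] F [-0.42  0.38 -2.05] w 0.0141 q [ 0.17  0.42  1.34  0.    1.38 -1.48]
tool delta mm [-7.9  0.2  0.1] rot [ 0.05 -0.03  0.05]
```

Call:
step_arm(
  steps=[
    {"x": -0.003, "y": 0, "z": 0, "ax": 0, "ay": 0, "az": 0, "claw": 0.0},
    {"x": -0.003, "y": 0, "z": 0, "ax": 0, "ay": 0, "az": 0, "claw": 0.0},
    {"x": -0.002, "y": 0, "z": 0, "ax": 0, "ay": 0, "az": 0, "claw": 0.0},
  ],
)

```text
time_s: 12.58
ee_pos: [0.5982, 0.1373, 0.215]
eef_rot: [3.141, -0.001, -3.062]
force: [-8.5, -1.2, -1.4]
grip_width: 0.0138
```

```bash
python3 go.py .597 .1374 .215 184.5
```

```text
t12.58 pos [0.5982 0.1373 0.215 ] rpy [ 1.7995e+02 -4.0000e-02 -1.7545e+02] F [-8.48 -1.16 -1.43] w 0.0138 q [ 0.17  0.44  1.31  0.    1.39 -1.48]
tool delta mm [1.2 0.2 0. ] rot [ 0.05 -0.04  0.05]
```

Contact at x 0.598 is the back edge on the face (0.596 expected), so both hooks went in. Lowering.

Call:
step_arm(
  steps=[
    {"x": 0.0, "y": 0, "z": 0.003, "ax": 0, "ay": 0, "az": 0, "claw": 0.0},
    {"x": 0, "y": 0, "z": 0.003, "ax": 0, "ay": 0, "az": 0, "claw": 0.0},
    {"x": 0, "y": 0, "z": 0.003, "ax": 0, "ay": 0, "az": 0, "claw": 0.0},
  ],
)

```text
time_s: 12.83
ee_pos: [0.5981, 0.1374, 0.2064]
eef_rot: [3.141, -0.002, -3.062]
force: [-2.4, -0.8, -1.4]
grip_width: 0.0136
```

```bash
python3 go.py .597 .1374 .206 184.5
```

```text
t12.83 pos [0.5981 0.1374 0.2064] rpy [ 1.7994e+02 -1.3000e-01 -1.7545e+02] F [-2.4  -0.76 -1.36] w 0.0136 q [ 0.17  0.44  1.32  0.    1.38 -1.48]
tool delta mm [1.1 0.  0.4] rot [ 0.06 -0.13  0.05]
```

Call:
step_arm(
  steps=[
    {"x": 0.0, "y": 0, "z": 0.002, "ax": 0, "ay": 0, "az": 0, "claw": 0.0},
    {"x": 0, "y": 0, "z": 0.002, "ax": 0, "ay": 0, "az": 0, "claw": 0.0},
  ],
)

```text
time_s: 13.0
ee_pos: [0.5979, 0.1375, 0.2029]
eef_rot: [3.14, -0.002, -3.062]
force: [-11.6, -0.1, 9.1]
grip_width: 0.0135
```

```bash
python3 go.py .597 .1374 .200 184.5
```

```text
t13.00 pos [0.5979 0.1375 0.2029] rpy [ 1.7994e+02 -1.2000e-01 -1.7544e+02] F [-11.63  -0.06   9.06] w 0.0135 q [ 0.17  0.45  1.33  0.    1.37 -1.48]
tool delta mm [ 0.9 -0.1  2.9] rot [ 0.06 -0.12  0.06]
```

Call:
step_arm(
  steps=[
    {"x": 0.0, "y": 0, "z": -0.001, "ax": 0, "ay": 0, "az": 0, "claw": 0.03},
    {"x": 0, "y": 0, "z": 0, "ax": 0, "ay": 0, "az": 0, "claw": 0.04},
    {"x": 0, "y": 0, "z": 0, "ax": 0, "ay": 0, "az": 0, "claw": 0.04},
    {"x": 0, "y": 0, "z": 0, "ax": 0, "ay": 0, "az": 0, "claw": 0.04},
  ],
)

```text
time_s: 13.33
ee_pos: [0.5986, 0.1376, 0.2046]
eef_rot: [3.14, 0.001, -3.062]
force: [0.3, -0.1, -0.1]
grip_width: 0.0367
```

Call:
step_arm(
  steps=[
    {"x": 0.0, "y": 0, "z": -0.02, "ax": 0, "ay": 0, "az": 0, "claw": 0.04},
    {"x": 0, "y": 0, "z": -0.025, "ax": 0, "ay": 0, "az": 0, "claw": 0.04},
    {"x": 0, "y": 0, "z": -0.01, "ax": 0, "ay": 0, "az": 0, "claw": 0.02},
    {"x": -0.01, "y": 0, "z": 0, "ax": 0, "ay": 0, "az": 0, "claw": 0.0},
    {"x": -0.01, "y": 0, "z": 0, "ax": 0, "ay": 0, "az": 0, "claw": 0.0},
  ],
)

```text
time_s: 13.75
ee_pos: [0.6184, 0.1392, 0.2618]
eef_rot: [3.14, 0.001, -3.062]
force: [0.3, 0.5, -1.7]
grip_width: 0.0234
```

```bash
python3 go.py .626 .1397 .25 184.5
python3 - <<'E'
from h import *
p,d=shot('scene','scene5');p,d=shot('top','top5')
a=cv2.imread('pics/scene5.png')[190:290,290:390]
a=cv2.resize(a,None,fx=6,fy=6,interpolation=cv2.INTER_CUBIC)
cv2.imwrite('pics/c5z.png',a)
E
```

```text
t13.75 pos [0.6184 0.1392 0.2618] rpy [ 1.7993e+02  6.0000e-02 -1.7543e+02] F [ 0.26  0.49 -1.69] w 0.0234 q [ 0.16  0.46  1.17  0.    1.51 -1.49]
tool delta mm [-7.6 -0.1 11.8] rot [0.07 0.06 0.07]
```

View pics/c5z.png

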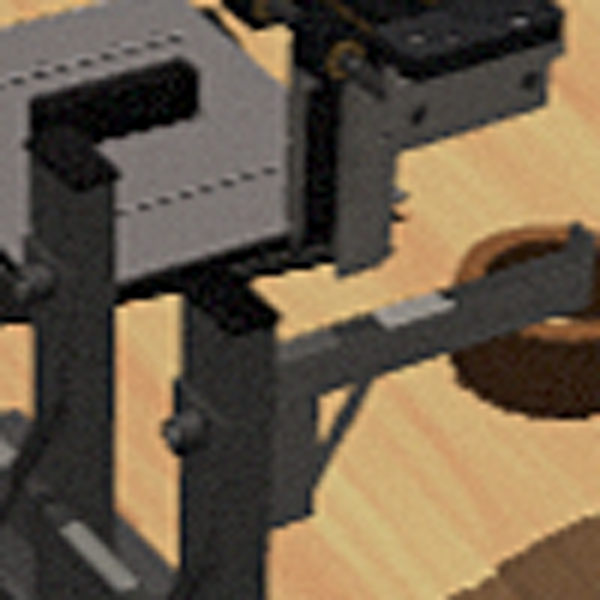

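The arm hangs on the left upright, against the face, with the fingers free above the bar (px ≈ (345,232)). Closing the fingers and pressing down.

Call:
step_arm(
  steps=[
    {"x": -0.007, "y": 0, "z": 0, "ax": 0, "ay": 0, "az": 0, "claw": 0.0},
    {"x": 0, "y": 0, "z": 0, "ax": 0, "ay": 0, "az": 0, "claw": 0.0},
    {"x": 0, "y": 0, "z": 0.008, "ax": 0, "ay": 0, "az": 0, "claw": 0.0},
    {"x": 0, "y": 0, "z": 0.008, "ax": 0, "ay": 0, "az": 0, "claw": 0.0},
    {"x": 0, "y": 0, "z": 0.008, "ax": 0, "ay": 0, "az": 0, "claw": 0.0},
  ],
)

```text
time_s: 14.27
ee_pos: [0.6244, 0.1396, 0.2341]
eef_rot: [3.14, -0.0, -3.062]
force: [0.8, 0.6, -0.4]
grip_width: 0.0005
```

```bash
python3 go.py .626 .1397 .221 184.5
```

```text
t14.27 pos [0.6244 0.1396 0.2341] rpy [ 1.7994e+02 -1.0000e-02 -1.7544e+02] F [ 0.78  0.58 -0.43] w 0.0005 q [ 0.16  0.49  1.2   0.    1.46 -1.49]
tool delta mm [-1.6 -0.1 13.1] rot [ 0.06 -0.01  0.06]
```

Call:
step_arm(
  steps=[
    {"x": 0, "y": 0, "z": 0.003, "ax": 0, "ay": 0, "az": 0, "claw": 0.0},
    {"x": 0, "y": 0, "z": 0.003, "ax": 0, "ay": 0, "az": 0, "claw": 0.0},
    {"x": 0, "y": 0, "z": 0.003, "ax": 0, "ay": 0, "az": 0, "claw": 0.0},
  ],
)

```text
time_s: 14.52
ee_pos: [0.6234, 0.1396, 0.2224]
eef_rot: [3.141, -0.002, -3.062]
force: [1.3, 0.0, 3.9]
grip_width: 0.0005
```

```bash
python3 go.py .626 .1397 .221 184.5
```

```text
t14.52 pos [0.6234 0.1396 0.2224] rpy [ 1.7995e+02 -1.1000e-01 -1.7544e+02] F [1.27 0.02 3.93] w 0.0005 q [ 0.16  0.49  1.22  0.    1.43 -1.49]
tool delta mm [-2.6 -0.1  1.3] rot [ 0.05 -0.11  0.06]
```

Call:
step_arm(
  steps=[
    {"x": 0, "y": 0, "z": 0.002, "ax": 0, "ay": 0, "az": 0, "claw": 0.0},
    {"x": 0, "y": 0, "z": 0.002, "ax": 0, "ay": 0, "az": 0, "claw": 0.0},
  ],
)

```text
time_s: 14.68
ee_pos: [0.6237, 0.1397, 0.2204]
eef_rot: [3.14, 0.001, -3.062]
force: [-9.2, -1.2, 25.5]
grip_width: 0.0007
```

```bash
python3 go.py .626 .1397 .221 184.5
```

```text
t14.68 pos [0.6237 0.1397 0.2204] rpy [ 1.7993e+02  6.0000e-02 -1.7544e+02] F [-9.24 -1.21 25.47] w 0.0007 q [ 0.16  0.49  1.22  0.    1.43 -1.49]
tool delta mm [-2.3 -0.2 -0.6] rot [0.07 0.06 0.06]
```

Hard stop at z 0.2204 with 25 N, against an expected bar top of 0.221, so the arm is home. Backing off.

Call:
step_arm(
  steps=[
    {"x": 0, "y": 0, "z": -0.01, "ax": 0, "ay": 0, "az": 0, "claw": 0.0},
    {"x": 0.0, "y": 0, "z": -0.02, "ax": 0, "ay": 0, "az": 0, "claw": 0.0},
    {"x": 0.03, "y": 0, "z": -0.02, "ax": 0, "ay": 0, "az": 0, "claw": 0.0},
    {"x": 0.035, "y": 0, "z": -0.01, "ax": 0, "ay": 0, "az": 0, "claw": 0.02},
    {"x": 0.035, "y": 0.01, "z": 0, "ax": 0, "ay": 0, "az": 0, "claw": 0.04},
  ],
)

```text
time_s: 15.1
ee_pos: [0.5231, 0.1403, 0.2797]
eef_rot: [3.141, -0.004, -3.064]
force: [0.1, 0.4, 1.2]
grip_width: 0.0108
```

```bash
python3 go.py .482 .2934 .25 182.9
python3 - <<'E'
from h import *
p,d=shot('scene','scene6');p,d=shot('top','top6')
a=cv2.imread('pics/scene6.png')[190:290,290:390]
b=cv2.imread('pics/top6.png')[170:350,110:310]
cv2.imwrite('pics/c6z.png',np.hstack([cv2.resize(a,None,fx=4,fy=5.4,interpolation=cv2.INTER_CUBIC),cv2.resize(b,None,fx=2,fy=3,interpolation=cv2.INTER_CUBIC)]))
E
```

```text
t15.10 pos [0.5231 0.1403 0.2797] rpy [ 179.96   -0.25 -175.56] F [0.07 0.38 1.17] w 0.0108 q [ 0.19  0.24  1.43  0.    1.48 -1.45]
tool delta mm [ 29.  155.8  29.9] rot [ 0.04 -0.25  1.54]
```

View pics/c6z.png

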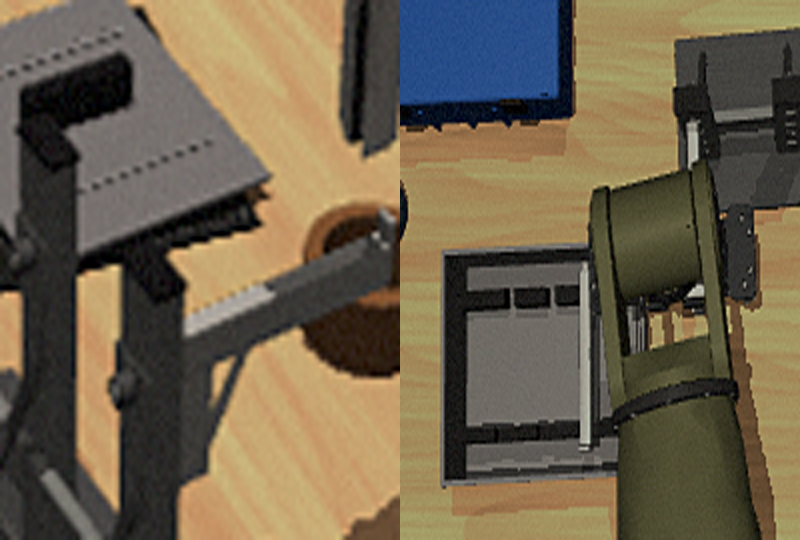

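The first arm sits lower against the left upright and looks level. The top view shows the remaining arm in the tote, untouched (crop px x≈585). Moving to it.

Call:
step_arm(
  steps=[
    {"x": 0.006, "y": 0.03, "z": 0, "ax": 0, "ay": 0, "az": 0.8, "claw": 0.04},
    {"x": 0.006, "y": 0.035, "z": 0, "ax": 0, "ay": 0, "az": 0.7, "claw": 0.04},
    {"x": 0.006, "y": 0.035, "z": 0.005, "ax": 0, "ay": 0, "az": 0, "claw": 0.04},
    {"x": 0.006, "y": 0.032, "z": 0.01, "ax": 0, "ay": 0, "az": 0, "claw": 0.04},
    {"x": 0.003, "y": 0.015, "z": 0.02, "ax": 0, "ay": 0, "az": 0, "claw": 0.04},
  ],
)

```text
time_s: 15.62
ee_pos: [0.4851, 0.2902, 0.2498]
eef_rot: [3.138, 0.004, -3.095]
force: [0.6, 0.0, -0.3]
grip_width: 0.0398
```

```bash
python3 go.py .482 .2934 .14 182.9
```

```text
t15.62 pos [0.4851 0.2902 0.2498] rpy [ 179.78    0.22 -177.35] F [ 0.55  0.03 -0.28] w 0.0398 q [ 0.47  0.3   1.42  0.    1.42 -1.14]
tool delta mm [  3.4   3.  109.8] rot [ 0.22  0.22 -0.25]
```

Call:
step_arm(
  steps=[
    {"x": 0.003, "y": 0.003, "z": 0.02, "ax": 0.2, "ay": 0.2, "az": -0.2, "claw": 0.04},
    {"x": 0, "y": 0, "z": 0.03, "ax": 0, "ay": 0, "az": 0, "claw": 0.04},
    {"x": 0, "y": 0, "z": 0.03, "ax": 0, "ay": 0, "az": 0, "claw": 0.04},
    {"x": 0, "y": 0, "z": 0.02, "ax": 0, "ay": 0, "az": 0, "claw": 0.04},
    {"x": 0, "y": 0, "z": 0.003, "ax": 0, "ay": 0, "az": 0, "claw": 0.04},
  ],
)

```text
time_s: 16.03
ee_pos: [0.481, 0.2983, 0.1403]
eef_rot: [3.141, -0.001, -3.085]
force: [-0.3, 0.9, -0.5]
grip_width: 0.0401
```

```bash
python3 go.py .482 .2934 .061 182.9
```

```text
t16.03 pos [0.481  0.2983 0.1403] rpy [ 1.7999e+02 -4.0000e-02 -1.7677e+02] F [-0.32  0.95 -0.54] w 0.0401 q [ 0.49  0.4   1.55  0.    1.2  -1.14]
tool delta mm [-0.8 -5.  79.3] rot [ 0.01 -0.04  0.33]
```

Call:
step_arm(
  steps=[
    {"x": -0.001, "y": -0.005, "z": 0.012, "ax": 0, "ay": 0, "az": 0.3, "claw": 0.04},
    {"x": 0, "y": 0, "z": 0.02, "ax": 0, "ay": 0, "az": 0, "claw": 0.04},
    {"x": 0, "y": 0, "z": 0.022, "ax": 0, "ay": 0, "az": 0, "claw": 0.04},
    {"x": 0, "y": 0, "z": 0.013, "ax": 0, "ay": 0, "az": 0, "claw": 0.04},
    {"x": 0, "y": 0, "z": 0.002, "ax": 0, "ay": 0, "az": 0, "claw": 0.04},
  ],
)

```text
time_s: 16.45
ee_pos: [0.4855, 0.2942, 0.0724]
eef_rot: [3.14, 0.003, -3.091]
force: [0.3, 0.3, -0.2]
grip_width: 0.0401
```

```bash
python3 go.py .482 .2934 .061 182.9
```

```text
t16.45 pos [0.4855 0.2942 0.0724] rpy [ 1.7991e+02  1.6000e-01 -1.7711e+02] F [ 0.26  0.35 -0.21] w 0.0401 q [ 0.48  0.48  1.6   0.    1.06 -1.14]
tool delta mm [ 3.6 -0.6 11.4] rot [ 0.09  0.16 -0.01]
```

Call:
step_arm(
  steps=[
    {"x": 0.003, "y": -0.001, "z": 0.01, "ax": 0, "ay": 0.2, "az": 0, "claw": 0.04},
    {"x": 0, "y": 0, "z": 0.001, "ax": 0, "ay": 0, "az": 0, "claw": 0.03},
    {"x": 0, "y": 0, "z": 0, "ax": 0, "ay": 0, "az": 0, "claw": 0.02},
  ],
)

```text
time_s: 16.7
ee_pos: [0.4839, 0.2934, 0.0628]
eef_rot: [3.139, 0.001, -3.091]
force: [-0.3, 0.4, -0.8]
grip_width: 0.0303
```

```bash
python3 go.py .482 .2934 .061 182.9
```

```text
t16.70 pos [0.4839 0.2934 0.0628] rpy [ 1.7985e+02  5.0000e-02 -1.7713e+02] F [-0.32  0.44 -0.76] w 0.0303 q [ 0.48  0.49  1.61  0.    1.04 -1.14]
tool delta mm [1.9 0.  1.8] rot [ 0.15  0.05 -0.03]
```

Call:
step_arm(
  steps=[
    {"x": 0.001, "y": 0, "z": 0.002, "ax": 0, "ay": 0, "az": 0, "claw": 0.0},
    {"x": 0, "y": 0, "z": 0, "ax": 0, "ay": 0, "az": 0, "claw": 0.0},
    {"x": 0, "y": 0, "z": 0, "ax": 0, "ay": 0, "az": 0, "claw": 0.0},
    {"x": 0, "y": 0, "z": 0, "ax": 0, "ay": 0, "az": 0, "claw": 0.0},
  ],
)

```text
time_s: 17.03
ee_pos: [0.4837, 0.2939, 0.063]
eef_rot: [3.138, 0.004, -3.091]
force: [-0.4, -1.3, -2.1]
grip_width: 0.0136
```

```bash
python3 go.py .482 .2934 .061 182.9
```

```text
t17.03 pos [0.4837 0.2939 0.063 ] rpy [ 179.78    0.21 -177.12] F [-0.43 -1.31 -2.08] w 0.0136 q [ 0.48  0.49  1.62  0.    1.03 -1.14]
tool delta mm [ 1.8 -0.4  2. ] rot [ 0.22  0.21 -0.02]
```

Call:
step_arm(
  steps=[
    {"x": 0, "y": 0, "z": -0.008, "ax": 0.2, "ay": 0.2, "az": 0, "claw": 0.0},
    {"x": 0, "y": 0, "z": -0.02, "ax": 0, "ay": 0, "az": 0, "claw": 0.0},
    {"x": 0, "y": 0, "z": -0.03, "ax": 0, "ay": 0, "az": 0, "claw": 0.0},
    {"x": 0, "y": 0, "z": -0.035, "ax": 0, "ay": 0, "az": 0, "claw": 0.0},
    {"x": 0, "y": 0, "z": -0.035, "ax": 0, "ay": 0, "az": 0, "claw": 0.0},
  ],
)

```text
time_s: 17.45
ee_pos: [0.4806, 0.2922, 0.1903]
eef_rot: [-3.135, -0.014, -3.091]
force: [1.1, -0.2, -0.6]
grip_width: 0.014
```

Call:
step_arm(
  steps=[
    {"x": 0, "y": 0, "z": -0.03, "ax": -0.4, "ay": -0.8, "az": -0.8, "claw": 0.0},
    {"x": 0, "y": 0, "z": -0.025, "ax": 0, "ay": 0, "az": -0.7, "claw": 0.0},
    {"x": 0, "y": 0, "z": -0.005, "ax": 0, "ay": 0, "az": 0, "claw": 0.0},
  ],
)

```text
time_s: 17.7
ee_pos: [0.4814, 0.2928, 0.2617]
eef_rot: [3.138, 0.009, -3.064]
force: [0.8, 0.6, -1.1]
grip_width: 0.0135
```

```bash
python3 go.py .53 .014 .25 184.5
```

```text
t17.70 pos [0.4814 0.2928 0.2617] rpy [ 179.77    0.53 -175.57] F [ 0.84  0.57 -1.08] w 0.0135 q [ 0.48  0.29  1.41  0.    1.44 -1.17]
tool delta mm [ -26.8 -281.8   10.8] rot [ 0.23  0.53 -0.07]
```

The path crosses the hung arm, so I'll go over it at z≥0.31.

Call:
step_arm(
  steps=[
    {"x": 0, "y": 0, "z": -0.02, "ax": 0.2, "ay": 0.5, "az": 0, "claw": 0.0},
    {"x": 0, "y": -0.01, "z": -0.025, "ax": 0, "ay": 0, "az": 0, "claw": 0.0},
    {"x": 0, "y": -0.025, "z": -0.015, "ax": 0, "ay": 0, "az": 0, "claw": 0.0},
    {"x": 0, "y": -0.03, "z": 0, "ax": 0, "ay": 0, "az": 0, "claw": 0.0},
  ],
)

```text
time_s: 18.03
ee_pos: [0.4848, 0.2295, 0.3233]
eef_rot: [-3.142, -0.002, -3.061]
force: [0.7, -1.1, -2.1]
grip_width: 0.014
```

```bash
python3 go.py .53 .014 .32 184.5
```

```text
t18.03 pos [0.4848 0.2295 0.3233] rpy [-1.7999e+02 -9.0000e-02 -1.7536e+02] F [ 0.66 -1.07 -2.08] w 0.0140 q [ 0.37  0.21  1.36  0.    1.57 -1.28]
tool delta mm [ -27.6 -218.5    3.3] rot [-0.01 -0.09  0.14]
```

Call:
step_arm(
  steps=[
    {"x": -0.003, "y": -0.038, "z": 0, "ax": 0, "ay": 0, "az": 0, "claw": 0.0},
    {"x": -0.003, "y": -0.038, "z": 0, "ax": 0, "ay": 0, "az": 0, "claw": 0.0},
    {"x": -0.003, "y": -0.038, "z": 0, "ax": 0, "ay": 0, "az": 0, "claw": 0.0},
    {"x": -0.003, "y": -0.038, "z": 0, "ax": 0, "ay": 0, "az": 0, "claw": 0.0},
    {"x": -0.003, "y": -0.03, "z": 0, "ax": 0, "ay": 0, "az": 0, "claw": 0.0},
  ],
)

```text
time_s: 18.45
ee_pos: [0.513, 0.0426, 0.3204]
eef_rot: [-3.141, -0.006, -3.058]
force: [0.8, 0.5, -2.5]
grip_width: 0.0139
```

```bash
python3 go.py .54 .0125 .32 184.5
```

```text
t18.45 pos [0.513  0.0426 0.3204] rpy [-179.97   -0.32 -175.23] F [ 0.83  0.49 -2.47] w 0.0139 q [ 0.01  0.16  1.43 -0.    1.56 -1.64]
tool delta mm [-24.4 -32.3   0.3] rot [-0.03 -0.32  0.27]
```

Call:
step_arm(
  steps=[
    {"x": -0.014, "y": -0.018, "z": 0, "ax": 0, "ay": -0.3, "az": 0.2, "claw": 0.0},
    {"x": -0.01, "y": -0.012, "z": 0.01, "ax": 0, "ay": 0, "az": 0, "claw": 0.0},
    {"x": 0, "y": -0.002, "z": 0.025, "ax": 0, "ay": 0, "az": 0, "claw": 0.0},
    {"x": 0, "y": 0, "z": 0.03, "ax": 0, "ay": 0, "az": 0, "claw": 0.0},
    {"x": 0, "y": 0, "z": 0.02, "ax": 0, "ay": 0, "az": 0, "claw": 0.0},
  ],
)

```text
time_s: 18.87
ee_pos: [0.5411, 0.0032, 0.2322]
eef_rot: [-3.139, 0.002, -3.073]
force: [-0.5, -0.8, -3.0]
grip_width: 0.0139
```

```bash
python3 go.py .55 .0132 .213 184.5
```

```text
t18.87 pos [0.5411 0.0032 0.2322] rpy [-1.7988e+02  9.0000e-02 -1.7608e+02] F [-0.54 -0.84 -3.01] w 0.0139 q [-0.06  0.26  1.51 -0.    1.37 -1.7 ]
tool delta mm [-9.6  9.4 19.2] rot [-0.13  0.09 -0.58]
```

Call:
step_arm(
  steps=[
    {"x": -0.005, "y": 0.008, "z": 0.012, "ax": -0.1, "ay": 0.1, "az": -0.6, "claw": 0.0},
    {"x": -0.005, "y": 0.001, "z": 0.006, "ax": 0, "ay": 0, "az": 0, "claw": 0.0},
    {"x": 0, "y": 0, "z": 0.001, "ax": 0, "ay": 0, "az": 0, "claw": 0.0},
    {"x": 0, "y": 0, "z": 0, "ax": 0, "ay": 0, "az": 0, "claw": 0.0},
  ],
)

```text
time_s: 19.2
ee_pos: [0.5494, 0.0142, 0.2066]
eef_rot: [3.141, -0.01, -3.063]
force: [-0.3, 0.2, -1.6]
grip_width: 0.0139
```

```bash
python3 go.py .583 .0157 .213 184.5;  python3 - <<'E'
from h import *
p,d=shot('scene','scene7')
a=cv2.imread('pics/scene7.png')[180:250,290:380]
a=cv2.resize(a,None,fx=8,fy=8,interpolation=cv2.INTER_CUBIC)
for i in range(0,90,5):
    cv2.putText(a,str(290+i),(i*8,10),0,.35,(0,0,255),1); cv2.line(a,(i*8,12),(i*8,18),(0,0,255),1)
for j in range(0,70,5):
    cv2.putText(a,str(180+j),(0,j*8+4),0,.35,(0,255,255),1)
cv2.imwrite('pics/c7z.png',a)
E
```

```text
t19.20 pos [0.5494 0.0142 0.2066] rpy [ 179.95   -0.55 -175.47] F [-0.3   0.15 -1.64] w 0.0139 q [-0.04  0.3   1.51 -0.    1.33 -1.69]
tool delta mm [-33.5  -1.1  -6.8] rot [ 0.05 -0.55  0.03]
```

View pics/c7z.png

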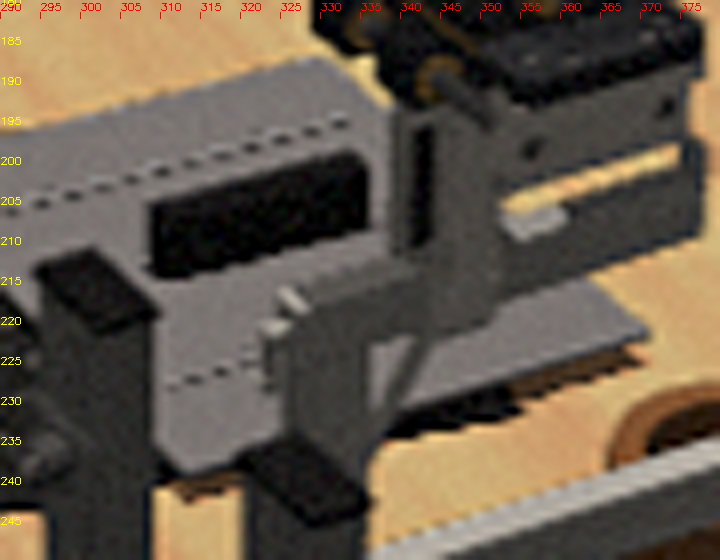

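The second arm is held level in front of the middle upright, with the upper hook at px ≈ (323,222). Checking its height from this view.

Run:
```python
from arm import *
c=Cam('scene'); tcp=[.5494,.0142,.2066]; yaw=4.5
for nm,uv,off,z in[('bar bottom end',(377,209.5),.007,61),('bar bottom ~',(352,217),.007,61),('bar top back near',(327.5,220),.007,85),('upper hook tip top',(323,222.5),.003,76),('hook tongue bottom',(323.5,228.5),.003,52)]:
    q,W=inplane(c,np.array(uv),tcp,yaw,off); print(nm,np.round(q[0]*1000,1),'z0',round(q[0,1]*1000-z,1),'off',round(206.6-(q[0,1]*1000-z),1))
```

```text
bar bottom end [-99.4 209.6] z0 148.6 off 58.0
bar bottom ~ [-19.2 211.1] z0 150.1 off 56.5
bar top back near [ 56.1 225.5] z0 140.5 off 66.1
upper hook tip top [ 66.8 219.2] z0 143.2 off 63.4
hook tongue bottom [ 65.  200.7] z0 148.7 off 57.9
```

Call:
step_arm(
  steps=[
    {"x": 0, "y": -0.001, "z": -0.006, "ax": 0, "ay": -0.5, "az": 0, "claw": 0.0},
    {"x": -0.01, "y": 0, "z": 0, "ax": 0, "ay": 0, "az": 0, "claw": 0.0},
    {"x": -0.012, "y": 0, "z": 0, "ax": 0, "ay": 0, "az": 0, "claw": 0.0},
    {"x": -0.005, "y": 0, "z": 0, "ax": 0, "ay": 0, "az": 0, "claw": 0.0},
    {"x": 0, "y": 0, "z": 0, "ax": 0, "ay": 0, "az": 0, "claw": 0.0},
  ],
)

```text
time_s: 19.67
ee_pos: [0.5789, 0.0153, 0.2202]
eef_rot: [-3.141, 0.01, -3.062]
force: [-0.5, 1.6, -2.1]
grip_width: 0.0138
```

```bash
python3 go.py .59 .0163 .213 184.5
```

```text
t19.67 pos [0.5789 0.0153 0.2202] rpy [-179.98    0.58 -175.45] F [-0.47  1.56 -2.08] w 0.0138 q [-0.04  0.35  1.42  0.    1.36 -1.69]
tool delta mm [-11.    0.1   7.3] rot [-0.02  0.58  0.05]
```

Call:
step_arm(
  steps=[
    {"x": 0, "y": 0, "z": 0.005, "ax": 0, "ay": 0.4, "az": 0, "claw": 0.0},
    {"x": 0, "y": 0, "z": 0, "ax": 0, "ay": 0, "az": 0, "claw": 0.0},
    {"x": 0, "y": 0, "z": 0, "ax": 0, "ay": 0, "az": 0, "claw": 0.0},
  ],
)

```text
time_s: 19.92
ee_pos: [0.5786, 0.0152, 0.2163]
eef_rot: [-3.141, 0.004, -3.062]
force: [-0.1, -0.3, -0.3]
grip_width: 0.0137
```

```bash
python3 go.py .59 .0163 .213 184.5
```

```text
t19.92 pos [0.5786 0.0152 0.2163] rpy [-179.96    0.26 -175.45] F [-0.1  -0.32 -0.34] w 0.0137 q [-0.04  0.35  1.42 -0.    1.36 -1.69]
tool delta mm [-11.4   0.2   3.3] rot [-0.04  0.26  0.05]
```

Call:
step_arm(
  steps=[
    {"x": 0, "y": 0, "z": 0.003, "ax": 0, "ay": 0.2, "az": 0, "claw": 0.0},
    {"x": -0.006, "y": 0, "z": 0, "ax": 0, "ay": 0, "az": 0, "claw": 0.0},
    {"x": -0.004, "y": 0, "z": 0, "ax": 0, "ay": 0, "az": 0, "claw": 0.0},
    {"x": 0, "y": 0, "z": 0, "ax": 0, "ay": 0, "az": 0, "claw": 0.0},
  ],
)

```text
time_s: 20.25
ee_pos: [0.5888, 0.0159, 0.2131]
eef_rot: [-3.141, 0.0, -3.062]
force: [-0.2, -0.1, -1.8]
grip_width: 0.0136
```

```bash
python3 go.py .6 .0171 .213 184.5
```

```text
t20.25 pos [0.5888 0.0159 0.2131] rpy [-1.7996e+02  3.0000e-02 -1.7546e+02] F [-0.21 -0.08 -1.84] w 0.0136 q [-0.03  0.38  1.39 -0.    1.37 -1.68]
tool delta mm [-11.3   0.3   0.1] rot [-0.04  0.03  0.04]
```

Call:
step_arm(
  steps=[
    {"x": -0.004, "y": 0, "z": 0, "ax": 0, "ay": 0, "az": 0, "claw": 0.0},
    {"x": -0.004, "y": 0, "z": 0, "ax": 0, "ay": 0, "az": 0, "claw": 0.0},
    {"x": -0.004, "y": 0, "z": 0, "ax": 0, "ay": 0, "az": 0, "claw": 0.0},
  ],
)

```text
time_s: 20.5
ee_pos: [0.6016, 0.017, 0.2132]
eef_rot: [-3.141, 0.0, -3.062]
force: [0.2, -0.3, -1.4]
grip_width: 0.0141
```

```bash
python3 go.py .607 .0176 .213 184.5
```

```text
t20.50 pos [0.6016 0.017  0.2132] rpy [-1.7996e+02  2.0000e-02 -1.7545e+02] F [ 0.16 -0.33 -1.4 ] w 0.0141 q [-0.03  0.41  1.35 -0.    1.38 -1.68]
tool delta mm [-5.4  0.2  0.2] rot [-0.04  0.02  0.05]
```

Call:
step_arm(
  steps=[
    {"x": -0.003, "y": 0, "z": 0, "ax": 0, "ay": 0, "az": 0, "claw": 0.0},
    {"x": -0.003, "y": 0, "z": 0, "ax": 0, "ay": 0, "az": 0, "claw": 0.0},
  ],
)

```text
time_s: 20.67
ee_pos: [0.6074, 0.0175, 0.2128]
eef_rot: [-3.141, -0.003, -3.062]
force: [-28.7, -0.9, 10.3]
grip_width: 0.0139
```

```bash
python3 go.py .607 .0176 .213 184.5
```

```text
t20.67 pos [0.6074 0.0175 0.2128] rpy [-179.97   -0.19 -175.45] F [-28.7   -0.92  10.33] w 0.0139 q [-0.03  0.43  1.33 -0.    1.39 -1.68]
tool delta mm [ 0.4  0.2 -0.2] rot [-0.03 -0.19  0.05]
```

Call:
step_arm(
  steps=[
    {"x": 0.001, "y": 0, "z": 0, "ax": 0, "ay": 0, "az": 0, "claw": 0.0},
    {"x": 0, "y": 0, "z": 0.003, "ax": 0, "ay": -0.1, "az": 0, "claw": 0.0},
    {"x": 0, "y": 0, "z": 0.003, "ax": 0, "ay": 0, "az": 0, "claw": 0.0},
  ],
)

```text
time_s: 20.92
ee_pos: [0.6069, 0.0174, 0.2066]
eef_rot: [-3.141, -0.002, -3.062]
force: [0.2, -0.4, -2.0]
grip_width: 0.0137
```

```bash
python3 go.py .607 .0176 .203 184.5
```

```text
t20.92 pos [0.6069 0.0174 0.2066] rpy [-1.7996e+02 -1.3000e-01 -1.7545e+02] F [ 0.2  -0.41 -1.96] w 0.0137 q [-0.03  0.43  1.34 -0.    1.37 -1.68]
tool delta mm [-0.1  0.2  3.6] rot [-0.04 -0.13  0.05]
```

Call:
step_arm(
  steps=[
    {"x": 0, "y": 0, "z": 0.002, "ax": 0, "ay": 0, "az": 0, "claw": 0.0},
    {"x": 0, "y": 0, "z": 0.002, "ax": 0, "ay": 0, "az": 0, "claw": 0.0},
  ],
)

```text
time_s: 21.08
ee_pos: [0.607, 0.0174, 0.2019]
eef_rot: [-3.141, -0.002, -3.062]
force: [-4.2, -1.1, 5.0]
grip_width: 0.0136
```

```bash
python3 go.py .607 .0176 .203 184.5
```

```text
t21.08 pos [0.607  0.0174 0.2019] rpy [-1.7997e+02 -1.2000e-01 -1.7545e+02] F [-4.24 -1.09  4.98] w 0.0136 q [-0.03  0.43  1.35 -0.    1.36 -1.68]
tool delta mm [-0.   0.2 -1.1] rot [-0.03 -0.12  0.05]
```

On the plunger again, as with the first arm. Releasing, then pressing from above.

Call:
step_arm(
  steps=[
    {"x": 0.0, "y": 0, "z": -0.001, "ax": 0, "ay": 0, "az": 0, "claw": 0.03},
    {"x": 0, "y": 0, "z": 0, "ax": 0, "ay": 0, "az": 0, "claw": 0.04},
    {"x": 0, "y": 0, "z": 0, "ax": 0, "ay": 0, "az": 0, "claw": 0.04},
    {"x": 0, "y": 0, "z": 0, "ax": 0, "ay": 0, "az": 0, "claw": 0.04},
  ],
)

```text
time_s: 21.42
ee_pos: [0.6074, 0.0174, 0.2033]
eef_rot: [-3.141, -0.001, -3.062]
force: [0.3, 0.0, 0.9]
grip_width: 0.0368
```

Call:
step_arm(
  steps=[
    {"x": 0.0, "y": 0, "z": -0.02, "ax": 0, "ay": 0, "az": 0, "claw": 0.04},
    {"x": 0, "y": 0, "z": -0.025, "ax": 0, "ay": 0, "az": 0, "claw": 0.04},
    {"x": 0, "y": 0, "z": -0.01, "ax": 0, "ay": 0, "az": 0, "claw": 0.02},
    {"x": -0.01, "y": 0, "z": 0, "ax": 0, "ay": 0, "az": 0, "claw": 0.0},
    {"x": -0.01, "y": 0, "z": 0, "ax": 0, "ay": 0, "az": 0, "claw": 0.0},
  ],
)

```text
time_s: 21.83
ee_pos: [0.627, 0.019, 0.2613]
eef_rot: [-3.141, 0.0, -3.062]
force: [0.2, 0.5, -0.0]
grip_width: 0.0235
```

```bash
python3 go.py .635 .0198 .235 184.5
python3 - <<'E'
from h import *
p,d=shot('scene','scene8')
a=cv2.imread('pics/scene8.png')[160:280,280:400]
cv2.imwrite('pics/c8z.png',cv2.resize(a,None,fx=5,fy=5,interpolation=cv2.INTER_CUBIC))
E
```

```text
t21.83 pos [0.627  0.019  0.2613] rpy [-1.7995e+02  2.0000e-02 -1.7546e+02] F [ 0.2   0.5  -0.02] w 0.0235 q [-0.03  0.45  1.2  -0.    1.5  -1.68]
tool delta mm [-8.   0.2 26.3] rot [-0.05  0.02  0.04]
```

View pics/c8z.png

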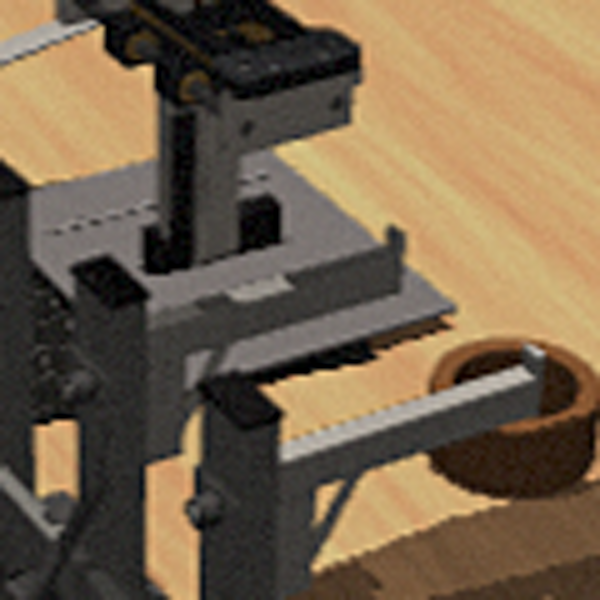

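The second arm hangs on the middle upright with the fingers above its bar, and the first is still in place. Closing the fingers and pressing.

Call:
step_arm(
  steps=[
    {"x": -0.007, "y": 0, "z": 0, "ax": 0, "ay": 0, "az": 0, "claw": 0.0},
    {"x": 0, "y": 0, "z": 0, "ax": 0, "ay": 0, "az": 0, "claw": 0.0},
    {"x": 0, "y": 0, "z": 0.008, "ax": 0, "ay": 0, "az": 0, "claw": 0.0},
    {"x": 0, "y": 0, "z": 0.008, "ax": 0, "ay": 0, "az": 0, "claw": 0.0},
    {"x": 0, "y": 0, "z": 0.008, "ax": 0, "ay": 0, "az": 0, "claw": 0.0},
  ],
)

```text
time_s: 22.3
ee_pos: [0.6349, 0.0196, 0.2348]
eef_rot: [-3.141, 0.002, -3.062]
force: [0.9, 0.4, 0.5]
grip_width: 0.0007
```

Call:
step_arm(
  steps=[
    {"x": 0, "y": 0, "z": 0.003, "ax": 0, "ay": 0, "az": 0, "claw": 0.0},
    {"x": 0, "y": 0, "z": 0.003, "ax": 0, "ay": 0, "az": 0, "claw": 0.0},
    {"x": 0, "y": 0, "z": 0.003, "ax": 0, "ay": 0, "az": 0, "claw": 0.0},
  ],
)

```text
time_s: 22.55
ee_pos: [0.6341, 0.0195, 0.2241]
eef_rot: [-3.141, 0.001, -3.062]
force: [2.2, 0.2, 4.8]
grip_width: 0.0004
```

```bash
python3 go.py .635 .0198 .22 184.5
```

```text
t22.55 pos [0.6341 0.0195 0.2241] rpy [-1.7995e+02  6.0000e-02 -1.7545e+02] F [2.24 0.16 4.82] w 0.0004 q [-0.03  0.48  1.23 -0.    1.43 -1.68]
tool delta mm [-1.   0.2  4.1] rot [-0.05  0.06  0.05]
```

Call:
step_arm(
  steps=[
    {"x": 0, "y": 0, "z": 0.003, "ax": 0, "ay": 0, "az": 0, "claw": 0.0},
    {"x": 0, "y": 0, "z": 0.002, "ax": 0, "ay": 0, "az": 0, "claw": 0.0},
  ],
)

```text
time_s: 22.72
ee_pos: [0.6343, 0.0195, 0.2205]
eef_rot: [-3.14, 0.004, -3.062]
force: [-7.0, 1.2, 19.5]
grip_width: 0.0007
```

```bash
python3 go.py .635 .0198 .22 184.5
```

```text
t22.72 pos [0.6343 0.0195 0.2205] rpy [-179.93    0.24 -175.45] F [-6.99  1.19 19.46] w 0.0007 q [-0.03  0.48  1.24 -0.    1.42 -1.68]
tool delta mm [-0.7  0.2  0.5] rot [-0.07  0.24  0.05]
```

The same hard stop, at z 0.2205. Retreating, then re-measuring the hung arms and the lid.

Call:
step_arm(
  steps=[
    {"x": 0, "y": 0, "z": -0.01, "ax": 0, "ay": 0, "az": 0, "claw": 0.0},
    {"x": 0.0, "y": 0, "z": -0.025, "ax": 0, "ay": 0, "az": 0, "claw": 0.0},
    {"x": 0.03, "y": 0, "z": -0.025, "ax": 0, "ay": 0, "az": 0, "claw": 0.03},
    {"x": 0.038, "y": 0, "z": -0.015, "ax": 0, "ay": 0, "az": 0, "claw": 0.06},
    {"x": 0.04, "y": 0, "z": 0, "ax": 0, "ay": 0, "az": 0, "claw": 0.06},
  ],
)

```text
time_s: 23.13
ee_pos: [0.5258, 0.0109, 0.2943]
eef_rot: [-3.141, -0.003, -3.062]
force: [0.5, -0.6, -0.1]
grip_width: 0.0172
```

Call:
step_arm(
  steps=[
    {"x": 0.04, "y": 0, "z": 0, "ax": 0, "ay": 0, "az": 0, "claw": 0.06},
    {"x": 0.04, "y": 0, "z": 0, "ax": 0, "ay": 0, "az": 0, "claw": 0.06},
    {"x": 0.04, "y": -0.01, "z": 0, "ax": 0, "ay": 0, "az": 0, "claw": 0.06},
    {"x": 0.035, "y": -0.02, "z": 0, "ax": 0, "ay": 0, "az": 0, "claw": 0.06},
  ],
)

```text
time_s: 23.47
ee_pos: [0.3671, -0.0296, 0.2951]
eef_rot: [-3.141, -0.001, -3.059]
force: [-0.1, -1.4, 0.8]
grip_width: 0.0435
```

```bash
python3 go.py .47 -.35 .25 183
python3 - <<'E'
from h import *
p,d=shot('scene','scene9');p,d=shot('top','top9')
a=cv2.imread('pics/scene9.png')[185:285,280:400]
b=cv2.imread('pics/top9.png')
cv2.imwrite('pics/c9a.png',cv2.resize(a,None,fx=6,fy=6,interpolation=cv2.INTER_CUBIC))
cv2.imwrite('pics/c9b.png',b[150:480])
E
```

```text
t23.47 pos [ 0.3671 -0.0296  0.2951] rpy [-1.7996e+02 -3.0000e-02 -1.7525e+02] F [-0.06 -1.39  0.76] w 0.0435 q [-0.18 -0.18  1.82 -0.    1.5  -1.83]
tool delta mm [ -76.  -327.8   45.3] rot [-0.04 -0.03  1.75]
```

View pics/c9a.png

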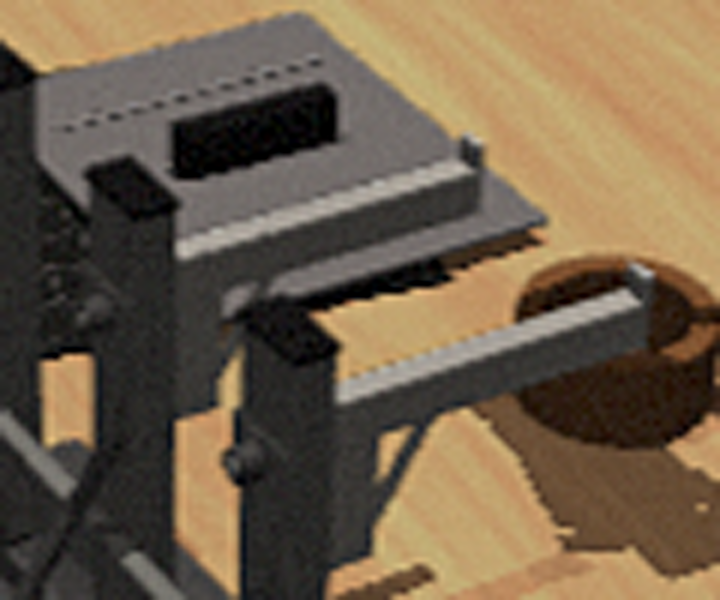

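View pics/c9b.png

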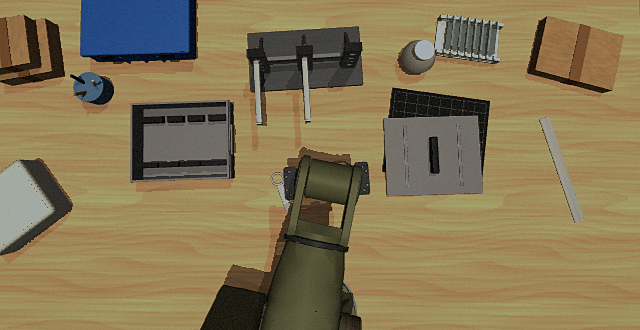

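The tote is empty and both arms hang on the left and middle uprights. The lid has been knocked toward the robot, with its handle now at top px ≈ (434,305). Measuring everything.

```bash
cat > m2.py <<'E'
from h import *
from m1 import rect
import sys
tag=sys.argv[1]
c=Cam('top'); D=np.load('pics/last_top.npy'); P=c.cloud(D); img=cv2.imread(f'pics/last_top.png')
X,Y,Z=P[...,0],P[...,1],P[...,2]; g=img.max(2); sat=cv2.cvtColor(img,cv2.COLOR_BGR2HSV)[...,1]
y0,y1=(-.55,-.18)
B=(X>.28)&(X<.68)&(Y>y0)&(Y<y1)
lid=B&(Z>-.01)&(Z<.035)&(sat<60)&(g>85)
lid=cv2.morphologyEx(lid.astype(np.uint8),cv2.MORPH_OPEN,np.ones((5,5),np.uint8))
r=rect(c,lid,.016); print('lid',np.round(r,4))
ins=cv2.erode(lid,np.ones((7,7)))>0
A=np.c_[X[ins],Y[ins],np.ones(ins.sum())]; co=np.linalg.lstsq(A,Z[ins],rcond=None)[0]; print('plane slope mrad',np.round(co[:2]*1000,1),'z med',np.median(Z[ins]))
hd=B&(Z>.03)&(Z<.08)&(g<75); print('handle',np.round(rect(c,hd,.046),4),'z',np.median(Z[hd]))
for nm,yy in(('A',.13),('M',.012)):
    m=(X>.48)&(X<.665)&(abs(Y-yy)<.03)&(Z>.2)&(Z<.25)&(img.min(2)>100); 
    W=c.plane(np.argwhere(m)[:,::-1],.221); x=W[:,0]; zz=Z[m]
    s=(x>.505)&(x<.64); pf=np.polyfit(x[s],W[s,1],1); pz=np.polyfit(x[s],zz[s],1)
    print('arm',nm,m.sum(),'z med',np.median(zz[s]),'slope',pz[0],'yaw',np.degrees(np.arctan(pf[0])),'y at .6',np.polyval(pf,.6),'x',x.min(),x.max())
E
python3 m2.py 9
python3 - <<'E'
from h import *
c=Cam('scene')
# hung arm bar heights in the scene view: project expected locked bar top corners
y=np.radians(4.5);Rz=R.from_euler('z',y).as_matrix();o=np.array([.6628,.0220,0])
im=cv2.imread('pics/scene9.png'); S=6
im=cv2.resize(im[185:285,280:400],None,fx=S,fy=S,interpolation=cv2.INTER_CUBIC)
for Y in(0,.12):
  for col,dz in(((0,255,0),0),((0,0,255),.008)):
    q=np.array([o+Rz@[x,Y+d,.221+dz] for x,d in((-.155,-.007),(-.155,.007),(0,.007),(0,-.007))])
    cv2.polylines(im,[np.round((c.proj(q)-[280,185]+.5)*S).astype(int)],True,col,1)
cv2.imwrite('pics/c9c.png',im)
E
```

```text
lid [ 0.4311 -0.3346  0.2138  0.2637  2.4109]
plane slope mrad [-1.2  0.8] z med 0.015505215513539117
handle [ 0.4301 -0.3322  0.0978  0.023   1.5964] z 0.04496333855728962
arm A 305 z med 0.21922052403268277 slope 0.014905148463650401 yaw 4.382114374459038 y at .6 0.13968880467872247 x 0.4967542310694918 0.6510914631217222
arm M 319 z med 0.2192446065844318 slope 7.750771753603307e-05 yaw 4.143906219678212 y at .6 0.018833520780615634 x 0.5057357635943773 0.6604624767259084
```

View pics/c9c.png

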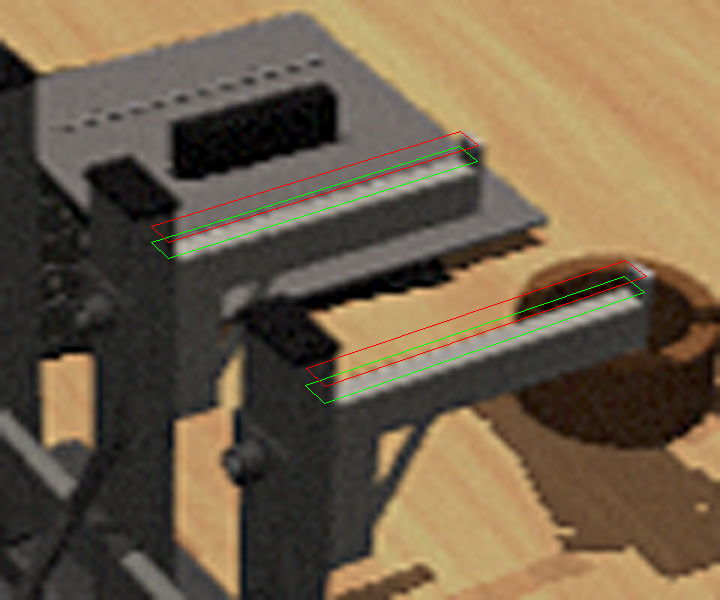

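The overlay and the top-view depth (bar tops at 0.219) show both arms at the locked height, square and level. The lid is still flat (z 0.0155) but has shifted to about (0.4305, -0.3335) with a yaw near 2°. Going to fetch it.

Call:
step_arm(
  steps=[
    {"x": -0.008, "y": -0.033, "z": 0.003, "ax": 0, "ay": 0, "az": 1.5, "claw": 0.06},
    {"x": -0.008, "y": -0.036, "z": 0.008, "ax": 0, "ay": 0, "az": 1, "claw": 0.06},
    {"x": -0.008, "y": -0.036, "z": 0.01, "ax": 0, "ay": 0, "az": 0, "claw": 0.06},
    {"x": -0.008, "y": -0.036, "z": 0.01, "ax": 0, "ay": 0, "az": 0, "claw": 0.06},
    {"x": -0.006, "y": -0.036, "z": 0.01, "ax": 0, "ay": 0, "az": 0, "claw": 0.06},
  ],
)

```text
time_s: 23.98
ee_pos: [0.415, -0.2095, 0.2601]
eef_rot: [-3.136, 0.014, -3.101]
force: [0.0, 1.3, 0.3]
grip_width: 0.0601
```

```bash
python3 go.py .4305 -.3335 .2 182.1
```

```text
t23.98 pos [ 0.415  -0.2095  0.2601] rpy [-179.7     0.78 -177.69] F [0.03 1.33 0.31] w 0.0601 q [-0.55  0.06  1.68  0.    1.39 -2.16]
tool delta mm [  -9.7 -124.2   60.9] rot [-0.3   0.78  0.21]
```

Call:
step_arm(
  steps=[
    {"x": -0.003, "y": -0.036, "z": 0.015, "ax": -0.3, "ay": 0.7, "az": 0.2, "claw": 0.06},
    {"x": -0.003, "y": -0.036, "z": 0.02, "ax": 0, "ay": 0, "az": 0, "claw": 0.06},
    {"x": -0.003, "y": -0.03, "z": 0.03, "ax": 0, "ay": 0, "az": 0, "claw": 0.06},
    {"x": 0, "y": -0.01, "z": 0.03, "ax": 0, "ay": 0, "az": 0, "claw": 0.06},
    {"x": 0, "y": 0, "z": 0.01, "ax": 0, "ay": 0, "az": 0, "claw": 0.06},
  ],
)

```text
time_s: 24.4
ee_pos: [0.4302, -0.3301, 0.153]
eef_rot: [-3.14, 0.003, -3.11]
force: [-0.2, -0.0, -0.6]
grip_width: 0.0598
```

```bash
python3 go.py .4305 -.3335 .021 182.1
```

```text
t24.40 pos [ 0.4302 -0.3301  0.153 ] rpy [-1.7992e+02  1.7000e-01 -1.7818e+02] F [-0.16 -0.02 -0.61] w 0.0598 q [-0.72  0.33  1.61  0.    1.2  -2.33]
tool delta mm [  0.2  -3.3 132. ] rot [-0.08  0.17 -0.28]
```

Call:
step_arm(
  steps=[
    {"x": 0, "y": -0.003, "z": 0.025, "ax": 0, "ay": 0.1, "az": -0.2, "claw": 0.06},
    {"x": 0, "y": 0, "z": 0.033, "ax": 0, "ay": 0, "az": 0, "claw": 0.06},
    {"x": 0, "y": 0, "z": 0.03, "ax": 0, "ay": 0, "az": 0, "claw": 0.06},
    {"x": 0, "y": 0, "z": 0.015, "ax": 0, "ay": 0, "az": 0, "claw": 0.06},
    {"x": 0, "y": 0, "z": 0.003, "ax": 0, "ay": 0, "az": 0, "claw": 0.06},
  ],
)

```text
time_s: 24.82
ee_pos: [0.4325, -0.3314, 0.0438]
eef_rot: [-3.141, 0.001, -3.107]
force: [1.6, 0.7, -0.4]
grip_width: 0.0601
```

```bash
python3 go.py .4305 -.3335 .021 182.1
```

```text
t24.82 pos [ 0.4325 -0.3314  0.0438] rpy [-1.7995e+02  8.0000e-02 -1.7800e+02] F [ 1.57  0.66 -0.36] w 0.0601 q [-0.72  0.48  1.69  0.    0.98 -2.33]
tool delta mm [ 2.1 -2.  22.8] rot [-0.05  0.08 -0.1 ]
```

Call:
step_arm(
  steps=[
    {"x": 0.001, "y": -0.002, "z": 0.015, "ax": 0, "ay": 0, "az": 0, "claw": 0.05},
    {"x": 0, "y": 0, "z": 0.007, "ax": 0, "ay": 0, "az": 0, "claw": 0.04},
    {"x": 0, "y": 0, "z": 0, "ax": 0, "ay": 0, "az": 0, "claw": 0.035},
  ],
  grip_force=30,
)

```text
time_s: 25.07
ee_pos: [0.4335, -0.3324, 0.0235]
eef_rot: [-3.14, 0.003, -3.105]
force: [0.1, -0.3, 0.0]
grip_width: 0.0434
```

```bash
python3 go.py .4305 -.3335 .021 182.1
```

```text
t25.07 pos [ 0.4335 -0.3324  0.0235] rpy [-1.7990e+02  1.5000e-01 -1.7791e+02] F [ 0.05 -0.35  0.04] w 0.0434 q [-0.72  0.51  1.69  0.    0.94 -2.33]
tool delta mm [ 3.1 -1.   2.5] rot [-0.1   0.15 -0.01]
```

Call:
step_arm(
  steps=[
    {"x": 0.003, "y": -0.001, "z": 0.002, "ax": 0, "ay": 0.1, "az": 0, "claw": 0.0},
    {"x": 0, "y": 0, "z": 0, "ax": 0, "ay": 0, "az": 0, "claw": 0.0},
    {"x": 0, "y": 0, "z": 0, "ax": 0, "ay": 0, "az": 0, "claw": 0.0},
    {"x": 0, "y": 0, "z": 0, "ax": 0, "ay": 0, "az": 0, "claw": 0.0},
  ],
)

```text
time_s: 25.4
ee_pos: [0.4322, -0.3341, 0.0255]
eef_rot: [-3.136, 0.004, -3.104]
force: [0.7, -0.1, -2.8]
grip_width: 0.0196
```

```bash
python3 go.py .4305 -.3335 .021 182.1
```

```text
t25.40 pos [ 0.4322 -0.3341  0.0255] rpy [-179.71    0.24 -177.86] F [ 0.67 -0.06 -2.8 ] w 0.0196 q [-0.72  0.51  1.69 -0.    0.94 -2.33]
tool delta mm [1.7 0.7 4.5] rot [-0.29  0.24  0.04]
```

Call:
step_arm(
  steps=[
    {"x": 0, "y": 0, "z": -0.01, "ax": 0, "ay": 0, "az": 0, "claw": 0.0},
    {"x": 0, "y": 0, "z": -0.025, "ax": 0, "ay": 0, "az": 0, "claw": 0.0},
    {"x": 0, "y": 0, "z": -0.035, "ax": 0, "ay": 0, "az": 0, "claw": 0.0},
    {"x": 0, "y": 0, "z": -0.035, "ax": 0, "ay": 0, "az": 0, "claw": 0.0},
    {"x": 0, "y": 0, "z": -0.035, "ax": 0, "ay": 0, "az": 0, "claw": 0.0},
  ],
)

```text
time_s: 25.82
ee_pos: [0.4285, -0.3306, 0.1666]
eef_rot: [3.137, -0.006, -3.105]
force: [1.4, -0.0, -3.0]
grip_width: 0.0197
```

```bash
python3 go.py .435 .347 .25 182.1
```

```text
t25.82 pos [ 0.4285 -0.3306  0.1666] rpy [ 179.72   -0.34 -177.88] F [ 1.42 -0.04 -3.  ] w 0.0197 q [-0.72  0.32  1.59 -0.    1.24 -2.33]
tool delta mm [-31.  677.3 -80.3] rot [ 0.28 -0.34  0.02]
```

The hung arms now stick out to x≈0.495, so I'll carry the lid over them at z≈0.32.

Call:
step_arm(
  steps=[
    {"x": 0, "y": 0, "z": -0.035, "ax": 0.3, "ay": -0.3, "az": 0, "claw": 0.0},
    {"x": 0, "y": 0, "z": -0.035, "ax": 0, "ay": 0, "az": 0, "claw": 0.0},
    {"x": 0, "y": 0.01, "z": -0.035, "ax": 0, "ay": 0, "az": 0, "claw": 0.0},
    {"x": 0, "y": 0.025, "z": -0.03, "ax": 0, "ay": 0, "az": 0, "claw": 0.0},
    {"x": 0, "y": 0.033, "z": -0.01, "ax": 0, "ay": 0, "az": 0, "claw": 0.0},
  ],
)

```text
time_s: 26.23
ee_pos: [0.4239, -0.263, 0.3277]
eef_rot: [-3.135, 0.005, -3.11]
force: [0.5, 0.1, -1.5]
grip_width: 0.0197
```

```bash
python3 go.py .435 .347 .32 182.1
```

```text
t26.23 pos [ 0.4239 -0.263   0.3277] rpy [-179.65    0.31 -178.17] F [ 0.53  0.12 -1.48] w 0.0197 q [-0.63  0.11  1.46 -0.    1.56 -2.23]
tool delta mm [-30.6 609.4   4.1] rot [-0.35  0.31 -0.27]
```

Call:
step_arm(
  steps=[
    {"x": -0.001, "y": 0.036, "z": 0, "ax": -0.3, "ay": 0.3, "az": -0.2, "claw": 0.0},
    {"x": -0.001, "y": 0.038, "z": 0, "ax": 0, "ay": 0, "az": 0, "claw": 0.0},
    {"x": -0.001, "y": 0.038, "z": 0, "ax": 0, "ay": 0, "az": 0, "claw": 0.0},
    {"x": -0.001, "y": 0.038, "z": 0, "ax": 0, "ay": 0, "az": 0, "claw": 0.0},
    {"x": -0.001, "y": 0.038, "z": 0, "ax": 0, "ay": 0, "az": 0, "claw": 0.0},
  ],
)

```text
time_s: 26.65
ee_pos: [0.419, -0.068, 0.3355]
eef_rot: [-3.136, 0.009, -3.111]
force: [1.5, 0.6, -3.3]
grip_width: 0.0198
```

```bash
python3 go.py .435 .347 .32 182.5
```

```text
t26.65 pos [ 0.419  -0.068   0.3355] rpy [-179.68    0.52 -178.26] F [ 1.53  0.58 -3.33] w 0.0198 q [-0.25 -0.07  1.63 -0.    1.57 -1.85]
tool delta mm [-28.5 414.4  13.4] rot [-0.32  0.52 -0.76]
```

Call:
step_arm(
  steps=[
    {"x": -0.002, "y": 0.038, "z": 0.003, "ax": -0.3, "ay": 0.4, "az": -0.4, "claw": 0.0},
    {"x": -0.002, "y": 0.038, "z": 0.002, "ax": 0, "ay": 0, "az": 0, "claw": 0.0},
    {"x": -0.002, "y": 0.038, "z": 0, "ax": 0, "ay": 0, "az": 0, "claw": 0.0},
    {"x": -0.002, "y": 0.038, "z": 0, "ax": 0, "ay": 0, "az": 0, "claw": 0.0},
    {"x": -0.002, "y": 0.038, "z": 0, "ax": 0, "ay": 0, "az": 0, "claw": 0.0},
  ],
)

```text
time_s: 27.07
ee_pos: [0.4169, 0.1315, 0.3352]
eef_rot: [-3.141, 0.007, -3.105]
force: [0.9, -0.6, -2.6]
grip_width: 0.0196
```

```bash
python3 go.py .45 .347 .32 182.9
```

```text
t27.07 pos [0.4169 0.1315 0.3352] rpy [-179.99    0.42 -177.91] F [ 0.92 -0.63 -2.64] w 0.0196 q [ 0.22 -0.03  1.6  -0.    1.57 -1.38]
tool delta mm [-40.8 214.2  15.5] rot [-0.02  0.42 -0.81]
```

Call:
step_arm(
  steps=[
    {"x": -0.006, "y": 0.038, "z": 0, "ax": 0, "ay": 0.3, "az": -0.4, "claw": 0.0},
    {"x": -0.007, "y": 0.038, "z": 0, "ax": 0, "ay": 0, "az": 0, "claw": 0.0},
    {"x": -0.007, "y": 0.038, "z": 0, "ax": 0, "ay": 0, "az": 0, "claw": 0.0},
    {"x": -0.007, "y": 0.036, "z": 0, "ax": 0, "ay": 0, "az": 0, "claw": 0.0},
    {"x": -0.007, "y": 0.03, "z": 0, "ax": 0, "ay": 0, "az": 0, "claw": 0.0},
  ],
)

```text
time_s: 27.48
ee_pos: [0.4383, 0.323, 0.3408]
eef_rot: [3.14, 0.006, -3.096]
force: [0.5, -1.0, -2.6]
grip_width: 0.0196
```

```bash
python3 go.py .458 .3475 .25 182.9
```

```text
t27.48 pos [0.4383 0.323  0.3408] rpy [ 179.91    0.34 -177.37] F [ 0.47 -1.01 -2.6 ] w 0.0196 q [ 0.57  0.22  1.31 -0.    1.6  -1.05]
tool delta mm [-20.3  23.4  90.9] rot [ 0.09  0.34 -0.27]
```

Run:
```python
from h import *
from scipy import ndimage
c=Cam('top'); img=cv2.imread('pics/top9.png')
# warp top view onto plane z=.112, tote-yaw-aligned grid 0.5mm
a=np.radians(3.0); ex=np.array([np.cos(a),np.sin(a),0]); ey=np.array([-np.sin(a),np.cos(a),0]); o=np.array([.4575,.348,.112])
xs=np.arange(-.13,.13,.0005); ys=np.arange(-.16,.16,.0005)
XX,YY=np.meshgrid(xs,ys,indexing='ij')
P=o+XX[...,None]*ex+YY[...,None]*ey
uv=c.proj(P.reshape(-1,3)).astype(np.float32)
W=cv2.remap(img,uv[:,0].reshape(XX.shape),uv[:,1].reshape(XX.shape),cv2.INTER_LINEAR)
sat=cv2.cvtColor(W,cv2.COLOR_BGR2HSV)[...,1].astype(float)
def edge(prof,co,lo,hi):
    s=(co>lo)&(co<hi); g=np.abs(np.gradient(ndimage.gaussian_filter1d(prof,2)))*s; i=g.argmax(); k=slice(max(i-4,0),i+5); return (g[k]*co[k]).sum()/g[k].sum()
for nm,r in(('-y..',(-.1,-.04)),('mid',(-.04,.04)),('+y',(.04,.1))):
    m=(ys>r[0])&(ys<r[1]); p=sat[:,m].mean(1)
    print('x edges',nm,edge(p,xs,-.125,-.085)*1000,edge(p,xs,.085,.125)*1000)
for nm,r in(('-x',(-.09,-.03)),('mid',(-.03,.03)),('+x',(.03,.09))):
    m=(xs>r[0])&(xs<r[1]); p=sat[m].mean(0)
    print('y+ edge',nm,edge(p,ys,.11,.15)*1000)
cv2.imwrite('pics/warp.png',W[::-1,::-1])
```

```text
x edges -y.. -102.52888808964879 102.92096087717704
x edges mid -102.41602858697814 103.06547182684649
x edges +y -102.06097150926222 103.09747261477715
y+ edge -x 128.55139149356225
y+ edge mid 128.4143945088961
y+ edge +x 128.00802847569855
```

View pics/warp.png

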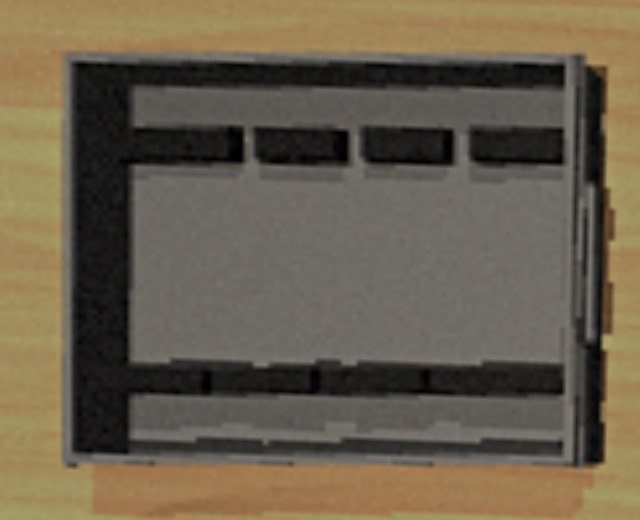

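The rim edges give the tote centre as (0.4578, 0.3483) at a yaw of about 2.8°. Lowering to just above it, then checking the held lid in the picture.

Call:
step_arm(
  steps=[
    {"x": -0.012, "y": 0.014, "z": 0.02, "ax": 0, "ay": 0.3, "az": -0.2, "claw": 0.0},
    {"x": -0.009, "y": 0.01, "z": 0.03, "ax": 0, "ay": 0, "az": 0, "claw": 0.0},
    {"x": 0, "y": 0, "z": 0.035, "ax": 0, "ay": 0, "az": 0, "claw": 0.0},
    {"x": 0, "y": 0, "z": 0.035, "ax": 0, "ay": 0, "az": 0, "claw": 0.0},
    {"x": 0, "y": 0, "z": 0.02, "ax": 0, "ay": 0, "az": 0, "claw": 0.0},
  ],
)

```text
time_s: 27.9
ee_pos: [0.4579, 0.3572, 0.2035]
eef_rot: [3.134, 0.009, -3.085]
force: [-0.4, -0.3, -3.3]
grip_width: 0.0196
```

```bash
python3 go.py .4594 .3484 .165 182.8
```

```text
t27.90 pos [0.4579 0.3572 0.2035] rpy [ 179.56    0.49 -176.73] F [-0.36 -0.32 -3.31] w 0.0196 q [ 0.6   0.36  1.44  0.    1.33 -1.03]
tool delta mm [-0.6 -9.2 38.4] rot [0.44 0.49 0.47]
```

Call:
step_arm(
  steps=[
    {"x": -0.001, "y": -0.008, "z": 0.015, "ax": 0.4, "ay": 0.4, "az": 0.4, "claw": 0.0},
    {"x": 0, "y": 0, "z": 0.012, "ax": 0, "ay": 0, "az": 0, "claw": 0.0},
    {"x": 0, "y": 0, "z": 0.002, "ax": 0, "ay": 0, "az": 0, "claw": 0.0},
    {"x": 0, "y": 0, "z": 0, "ax": 0, "ay": 0, "az": 0, "claw": 0.0},
  ],
)

```text
time_s: 28.23
ee_pos: [0.4567, 0.3478, 0.1704]
eef_rot: [-3.138, -0.006, -3.091]
force: [-0.1, -0.4, -3.0]
grip_width: 0.0195
```

```bash
python3 go.py .4594 .3484 .165 182.8
```

```text
t28.23 pos [0.4567 0.3478 0.1704] rpy [-179.78   -0.35 -177.12] F [-0.11 -0.41 -3.  ] w 0.0195 q [ 0.59  0.39  1.49 -0.    1.27 -1.03]
tool delta mm [-2.7  0.4  5.3] rot [-0.22 -0.35  0.09]
```

```bash
python3 go.py .4594 .3484 .165 182.8
python3 - <<'E'
from h import *
def corners(cx,cy,a,b,yaw,z):
    c,s=np.cos(yaw),np.sin(yaw); M=np.array([[c,-s],[s,c]])
    return np.array([[*(M@[i*a/2,j*b/2]+[cx,cy]),z] for i,j in((1,1),(1,-1),(-1,-1),(-1,1))])
p,d=shot('scene','scene10');p,d=shot('top','top10')
tcp=ctrl.get_obs()['ee_pos']
c=Cam('top'); D=np.load('pics/last_top.npy'); P=c.cloud(D); img=cv2.imread('pics/last_top.png')
X,Y,Z=P[...,0],P[...,1],P[...,2]; sat=cv2.cvtColor(img,cv2.COLOR_BGR2HSV)[...,1]
m=(X>.3)&(X<.6)&(Y>.18)&(Y<.52)&(Z>.14)&(Z<.18)&(sat<60)&(img.max(2)>70)
A=np.c_[X[m]-.457,Y[m]-.348,np.ones(m.sum())]; co=np.linalg.lstsq(A,Z[m],rcond=None)[0]
for _ in range(5):
    r=Z[m]-A@co; k=abs(r)<.006; co=np.linalg.lstsq(A[k],Z[m][k],rcond=None)[0]
print('top surface z',co[2],'slopes mrad',co[:2]*1000,m.sum(),k.sum())
zt=co[2]
for n in('scene','top'):
    c=Cam(n); im=cv2.imread(f'pics/{n}10.png'); S=4
    q=corners(tcp[0]-.0016,tcp[1],.216,.266,np.radians(2.8),zt)
    t=corners(.4578,.3483,.206,.256,np.radians(2.8),.112)
    u0,v0=(115,235) if n=='top' else (360,240)
    im=cv2.resize(im[v0:v0+140,u0:u0+190],None,fx=S,fy=S,interpolation=cv2.INTER_CUBIC)
    for w,col in((q,(0,255,0)),(t,(0,0,255))): cv2.polylines(im,[np.round((c.proj(w)-[u0,v0]+.5)*S).astype(int)],True,col,1)
    cv2.imwrite(f'pics/ov10_{n}.png',im)
E
```

```text
t28.23 pos [0.4567 0.3478 0.1704] rpy [-179.78   -0.35 -177.12] F [-0.11 -0.41 -3.  ] w 0.0195 q [ 0.59  0.39  1.49 -0.    1.27 -1.03]
tool delta mm [-2.7  0.4  5.3] rot [-0.22 -0.35  0.09]
top surface z 0.16121520851433974 slopes mrad [-10.04883327  -0.5998221 ] 2800 2548
```

View pics/ov10_top.png

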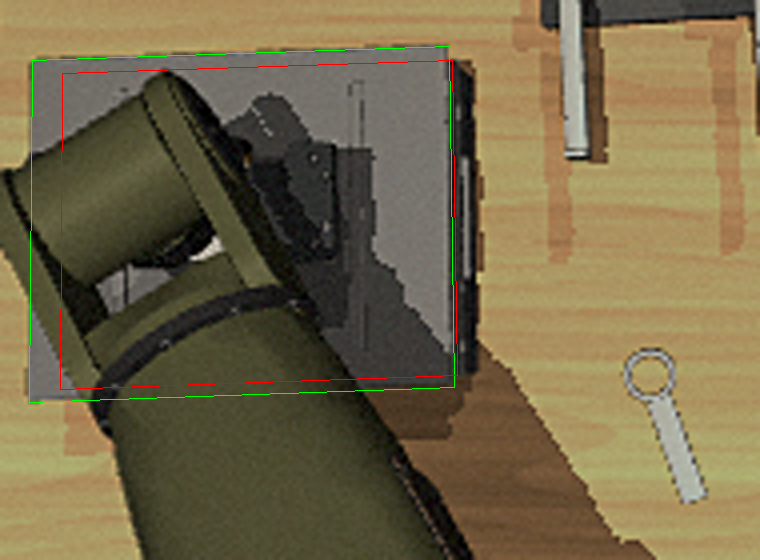

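View pics/ov10_scene.png

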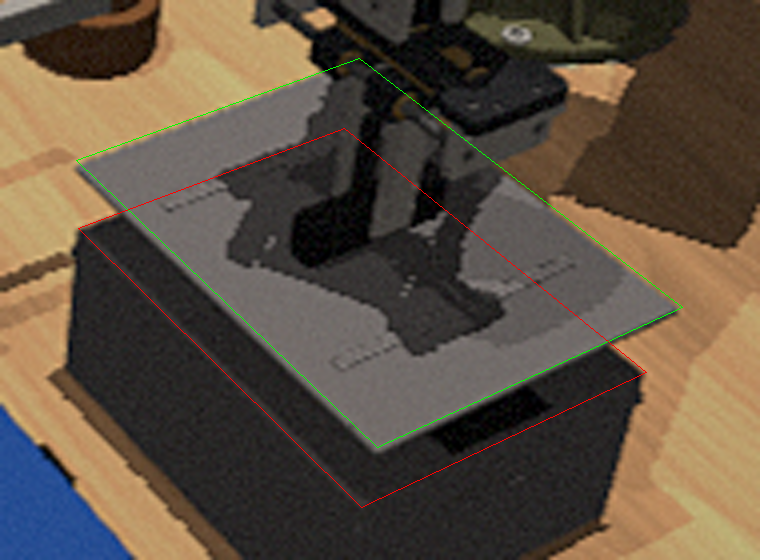

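The held lid matches the prediction within a pixel in both views and sits 49 mm above the tote rim (lid top z 0.161). It needs about 2.7 mm in x and a small pitch trim, then lowering.

Call:
step_arm(
  steps=[
    {"x": -0.002, "y": 0, "z": 0.006, "ax": -0.2, "ay": -0.5, "az": 0, "claw": 0.0},
    {"x": 0, "y": 0, "z": 0.006, "ax": 0, "ay": 0, "az": 0, "claw": 0.0},
    {"x": 0, "y": 0, "z": 0.002, "ax": 0, "ay": 0, "az": 0, "claw": 0.0},
    {"x": 0, "y": 0, "z": 0, "ax": 0, "ay": 0, "az": 0, "claw": 0.0},
  ],
)

```text
time_s: 28.67
ee_pos: [0.4602, 0.3491, 0.1593]
eef_rot: [3.138, 0.01, -3.091]
force: [0.4, 0.1, -2.3]
grip_width: 0.0202
```

```bash
python3 go.py .4594 .3484 .142 182.8
```

```text
t28.67 pos [0.4602 0.3491 0.1593] rpy [ 179.79    0.55 -177.1 ] F [ 0.45  0.07 -2.25] w 0.0202 q [ 0.59  0.39  1.5  -0.    1.23 -1.03]
tool delta mm [ 1.  -0.7 17.3] rot [0.21 0.54 0.1 ]
```

Call:
step_arm(
  steps=[
    {"x": 0.0005, "y": -0.0005, "z": 0.006, "ax": 0.1, "ay": 0.2, "az": 0, "claw": 0.0},
    {"x": 0, "y": 0, "z": 0.005, "ax": 0, "ay": 0, "az": 0, "claw": 0.0},
    {"x": 0, "y": 0, "z": 0.003, "ax": 0, "ay": 0, "az": 0, "claw": 0.0},
    {"x": 0, "y": 0, "z": 0, "ax": 0, "ay": 0, "az": 0, "claw": 0.0},
  ],
)

```text
time_s: 29.0
ee_pos: [0.4598, 0.3486, 0.1441]
eef_rot: [3.14, 0.006, -3.091]
force: [-0.2, -0.4, -3.4]
grip_width: 0.0191
```

```bash
python3 go.py .4594 .3484 .13 182.8
```

```text
t29.00 pos [0.4598 0.3486 0.1441] rpy [ 179.89    0.33 -177.09] F [-0.22 -0.39 -3.41] w 0.0191 q [ 0.59  0.41  1.52 -0.    1.21 -1.04]
tool delta mm [ 0.5 -0.2 14.1] rot [0.11 0.33 0.11]
```

Call:
step_arm(
  steps=[
    {"x": 0, "y": 0, "z": 0.004, "ax": 0, "ay": 0, "az": 0, "claw": 0.0},
    {"x": 0, "y": 0, "z": 0.004, "ax": 0, "ay": 0, "az": 0, "claw": 0.0},
    {"x": 0, "y": 0, "z": 0.003, "ax": 0, "ay": 0, "az": 0, "claw": 0.0},
  ],
)

```text
time_s: 29.25
ee_pos: [0.46, 0.3487, 0.1325]
eef_rot: [3.139, 0.006, -3.091]
force: [-0.1, 0.2, -2.8]
grip_width: 0.0195
```

```bash
python3 go.py .4594 .3484 .1262 182.8
```

```text
t29.25 pos [0.46   0.3487 0.1325] rpy [ 179.87    0.36 -177.1 ] F [-0.07  0.17 -2.75] w 0.0195 q [ 0.59  0.42  1.53 -0.    1.18 -1.04]
tool delta mm [ 0.7 -0.3  6.3] rot [0.13 0.36 0.11]
```

Call:
step_arm(
  steps=[
    {"x": 0, "y": 0, "z": 0.003, "ax": 0, "ay": 0, "az": 0, "claw": 0.0},
    {"x": 0, "y": 0, "z": 0.003, "ax": 0, "ay": 0, "az": 0, "claw": 0.0},
  ],
)

```text
time_s: 29.42
ee_pos: [0.4601, 0.3488, 0.1259]
eef_rot: [3.139, 0.006, -3.091]
force: [-5.6, -5.8, 42.6]
grip_width: 0.0196
```

```bash
python3 go.py .4594 .3484 .1262 182.8
```

```text
t29.42 pos [0.4601 0.3488 0.1259] rpy [ 179.87    0.37 -177.09] F [-5.64 -5.78 42.58] w 0.0196 q [ 0.59  0.43  1.54 -0.    1.17 -1.04]
tool delta mm [ 0.7 -0.4 -0.3] rot [0.13 0.37 0.11]
```

Seated at the expected height (0.126). Relaxing and releasing.

Call:
step_arm(
  steps=[
    {"x": 0, "y": 0, "z": -0.001, "ax": 0, "ay": 0, "az": 0, "claw": 0.03},
    {"x": 0, "y": 0, "z": 0, "ax": 0, "ay": 0, "az": 0, "claw": 0.05},
    {"x": 0, "y": 0, "z": 0, "ax": 0, "ay": 0, "az": 0, "claw": 0.06},
    {"x": 0, "y": 0, "z": -0.002, "ax": 0, "ay": 0, "az": 0, "claw": 0.06},
    {"x": 0, "y": 0, "z": -0.015, "ax": 0, "ay": 0, "az": 0, "claw": 0.06},
  ],
)

```text
time_s: 29.83
ee_pos: [0.4596, 0.3485, 0.1425]
eef_rot: [3.14, 0.005, -3.091]
force: [-0.4, 0.3, -0.2]
grip_width: 0.0499
```

Call:
step_arm(
  steps=[
    {"x": 0, "y": 0, "z": -0.025, "ax": 0, "ay": 0, "az": 0, "claw": 0.06},
    {"x": 0, "y": 0, "z": -0.035, "ax": 0, "ay": 0, "az": 0, "claw": 0.06},
    {"x": 0, "y": 0, "z": -0.035, "ax": 0, "ay": 0, "az": 0, "claw": 0.06},
    {"x": 0.03, "y": 0, "z": -0.03, "ax": 0, "ay": 0, "az": 0, "claw": 0.06},
    {"x": 0.035, "y": -0.015, "z": 0, "ax": 0, "ay": 0, "az": 0, "claw": 0.06},
  ],
)

```text
time_s: 30.25
ee_pos: [0.3976, 0.3304, 0.2722]
eef_rot: [3.14, 0.004, -3.093]
force: [-0.3, -0.7, 0.1]
grip_width: 0.0602
```

Call:
step_arm(
  steps=[
    {"x": 0.03, "y": -0.035, "z": 0, "ax": 0, "ay": 0, "az": 0, "claw": 0.06},
    {"x": 0.02, "y": -0.038, "z": 0, "ax": 0, "ay": 0, "az": 0, "claw": 0.06},
    {"x": 0.01, "y": -0.038, "z": 0, "ax": 0, "ay": 0, "az": 0, "claw": 0.06},
    {"x": 0, "y": -0.038, "z": 0, "ax": 0, "ay": 0, "az": 0, "claw": 0.06},
    {"x": 0, "y": -0.038, "z": 0, "ax": 0, "ay": 0, "az": 0, "claw": 0.06},
  ],
)

```text
time_s: 30.67
ee_pos: [0.3415, 0.1415, 0.2739]
eef_rot: [3.136, 0.012, -3.083]
force: [1.1, -0.2, 0.3]
grip_width: 0.0602
```

```bash
python3 go.py .3 0 .3 183
python3 - <<'E'
from h import *
p,d=shot('scene','scene11');p,d=shot('top','top11')
b=cv2.imread('pics/top11.png')[150:480]
a=cv2.imread('pics/scene11.png')
cv2.imwrite('pics/c11.png',np.hstack([cv2.resize(b,(400,300)),cv2.resize(a,(400,300))]))
E
python3 - <<'E'
import sys; sys.path.insert(0,'.')
from h import *
from m1 import rect
import os; os.chdir('.')
c=Cam('top'); D=np.load('pics/last_top.npy'); P=c.cloud(D); img=cv2.imread('pics/last_top.png')
X,Y,Z=P[...,0],P[...,1],P[...,2]; g=img.max(2); sat=cv2.cvtColor(img,cv2.COLOR_BGR2HSV)[...,1]
B=(X>.3)&(X<.62)&(Y>.18)&(Y<.52)
lid=(B&(Z>.1)&(Z<.135)&(sat<70)).astype(np.uint8); lid=cv2.morphologyEx(lid,cv2.MORPH_OPEN,np.ones((3,3),np.uint8))
print('lid',np.round(rect(c,lid,.117),4))
ins=cv2.erode(lid,np.ones((7,7)))>0
A=np.c_[X[ins],Y[ins],np.ones(ins.sum())]; co=np.linalg.lstsq(A,Z[ins],rcond=None)[0]; print('slope mrad',np.round(co[:2]*1000,1),'z',np.median(Z[ins]))
hd=B&(Z>.13)&(Z<.17)&(g<75); print('handle',np.round(rect(c,hd,.147),4))
for nm,yy in(('A',.13),('M',.012)):
    m=(X>.48)&(X<.665)&(abs(Y-yy)<.03)&(Z>.2)&(Z<.25)&(img.min(2)>100)
    W=c.plane(np.argwhere(m)[:,::-1],.221); x=W[:,0]; zz=Z[m]; s=(x>.505)&(x<.64); pf=np.polyfit(x[s],W[s,1],1)
    print('arm',nm,'z',np.median(zz[s]),'slope',np.polyfit(x[s],zz[s],1)[0],'yaw',np.degrees(np.arctan(pf[0])))
v=(X>.6)&(X<.8)&(Y<-.2)&(Y>-.36)&(Z>.15)&(Z<.18)
D0=np.load('pics/top0.npy');P0=c.cloud(D0);v0=(P0[...,0]>.6)&(P0[...,0]<.8)&(P0[...,1]<-.2)&(P0[...,1]>-.36)&(P0[...,2]>.15)&(P0[...,2]<.18)
print('vase now',P[v].mean(0),'start',P0[v0].mean(0))
E
```

```text
t30.67 pos [0.3415 0.1415 0.2739] rpy [ 179.69    0.66 -176.62] F [ 1.12 -0.23  0.28] w 0.0602 q [ 0.29 -0.18  1.87  0.    1.44 -1.34]
tool delta mm [  49.5 -138.6  -27.4] rot [0.31 0.66 0.38]
lid [0.4598 0.3495 0.2148 0.2664 2.9404]
slope mrad [-2.5 -1.3] z 0.11655354045339572
handle [0.4593 0.3473 0.0977 0.0229 2.6071]
arm A z 0.2192347534849971 slope 0.024436615826733062 yaw 4.352805957593136
arm M z 0.21846958153389961 slope -0.009257180853941045 yaw 4.152061946353306
vase now [ 0.6981697  -0.28696715  0.16456369] start [ 0.69823362 -0.28691284  0.16425909]
```

View pics/c11.png

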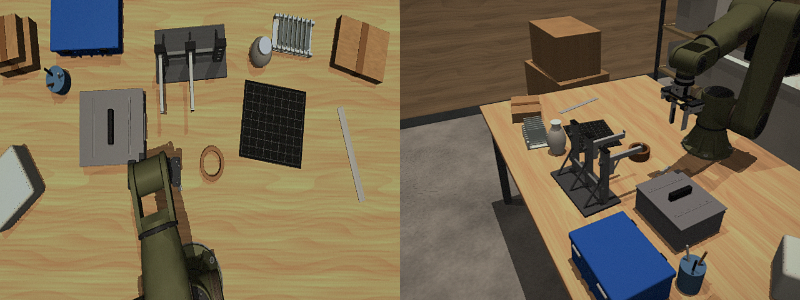

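The lid is closed (top z 0.1166, the same as at the start, and centred within about 2 mm). Both arms are at the locked height, the vase has not moved, and the robot is clear. Settling briefly, then handing in.

Call:
step_arm(
  steps=[
    {"x": 0, "y": 0, "z": 0, "ax": 0, "ay": 0, "az": 0, "claw": 0.06},
    {"x": 0, "y": 0, "z": 0, "ax": 0, "ay": 0, "az": 0, "claw": 0.06},
  ],
)

```text
time_s: 30.93
ee_pos: [0.3429, 0.1385, 0.275]
eef_rot: [3.136, 0.014, -3.093]
force: [0.4, -0.1, -0.3]
grip_width: 0.0598
```

```bash
python3 -c "
from station import ticket,ctrl
print(ctrl.get_obs()['force']); print(ticket.hand_in())"
```

```text
[ 0.3639306  -0.120047   -0.26339616]
the job is handed in; nothing more can be done
None
```

The job is done and handed in at about 31 s, with no verdict reported. The tote held two display arms: one now hangs on the left upright and one on the middle, both in the two topmost slots. The lid is back on the tote.

**On the way:** the lid went onto the mat first. It was later knocked about 4 to 5 cm aside while the robot was away, so I measured it again before picking it up.

**Last checks:**
- **Arms:** each was pressed to a hard stop with the fingertip at z ≈ 0.2205 (0.221 expected), with a push of 25 N on the left arm and 19 N on the middle one. The top camera puts the bars at 0.219 and 0.218, with yaw within 0.4° of the stand.
- **Lid:** it is about 2 mm off the tote's centre and square within 0.3°. It is level within 3 mrad, and its top is at z 0.1166, the same as when closed at the start.
- **Vase:** it moved less than 1 mm.

**Disagreements:** the top-camera bar heights are 2 to 3 mm below the expected 0.221. The left arm's slope read 15 mrad in one picture and 24 mrad in the next; that looks like depth noise and is inside the 80 mrad limit. Seating the lid peaked at 43 N at the wrist, well under the 120 N limit. That force went through the fingers and lid, not the gripper's body.

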